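# Pack the tray with batteries and scrapers

### The arm

A 6-joint arm with a two-finger parallel gripper is mounted at the origin on the work surface. World frame = base frame: x ahead of the robot, y to its left, z up, the work surface at z = 0. Lengths are in m, angles in rad, forces in N, time in s.
With the tool pointing down it reaches from about 0.4 to 0.825 m from the base axis. Payload 7 kg.
Tool frame: the origin (TCP) lies midway between the tips of the shut fingers; the grasp point (between the pads) lies 19 mm behind it (hold_point_z is the distance from the TCP to the grasp point, in m); z points along the fingers, y is the line along which they close (so a half turn about z gives the same grasp; the last joint's range is limited). The gripper opens to 85 mm and grips with 20 to 120 N. Pads are 22 mm wide; open, the fingers measure 114 mm over their backs; the gripper's body (76 mm by 85 mm) begins 54 mm behind the grasp point. The pads swing forward as they close: fully open they stand 13 mm farther back than shut.
Start: joints at [-0.983, 0.359, 0.012, 0, -1.224, -0.288], TCP at [0.199, -0.645, 0.231] pointing down, gripper open.
Joint ranges: [-3.07, 3.07], [-1.43, 2.12], [-1.02, 1.25], [-3.03, 1.67], [-3.05, -0], [-3.03, 3.03]. Speed limits (rad/s): [2.39, 2.39, 3.01, 3.14, 3.14, 3.14].

### API

Orientations are given as a unit quaternion [x, y, z, w].
In Python, from rig import get_obs, camera, job_done, hold_point_z gives the robot as it stands. The module is installed in compiled form; this text tells all that it offers.
- The arm moves only by the tool play_rows, never from a script. Its argument "increments" is a list of rows, each an object of numbers: "dx", "dy", "dz": the shift along the tool's x, y, z in mm; "rx", "ry", "rz": the turn, a rotation vector about the tool's x, y, z in degrees. In form: [{"dx": .., "dy": .., "dz": .., "rx": .., "ry": .., "rz": ..}, ...]. A call has 1 to 12 rows; each row shifts and turns the commanded pose from where the row before left it, along the tool's axes as they then stand; what a row does not reach is not made up. A row lasts 1/10 s, in which the tool goes at most 50 mm and 8.59 degrees, less where a joint would pass 70% of its speed; a pose out of reach is approached as far as the arm can. A call is refused whole if a number of a shift passes 50 or a number of a turn 8.59, either way. A call with a gripper value outside its range is refused whole. "hand" is the opening, from 0 (shut) to 1 (fully open), set as the call begins (left out, the last holds). The fingers move at their own pace and stop on an object; "newtons" is the grip in N (left out, the last holds). Time passes only in rows, so rows that do not move let the fingers close. It gives the time, the measured TCP pose, the force, the opening and the grip force at its end, in the units of the state.
- get_obs(): the state, without advancing time (a new reading comes with each control period).
- camera(name): name is "scene" or "side" or "wrist"; returns a dict with "img" (420x560x3 uint8, blue, green, red), "z_map" (420x560 float32, m along the optical axis (not along the pixel's ray), 0 where there is no reading), "fx", "fy", "cx", "cy" (pixels), "origin" and "rotation" of the camera in the world. Camera axes: x right, y up, looking along -z (the intrinsics and any distortion apply to the point x, -y, -z); pixel columns grow to the right and rows downward; lengths in m; the calibration is good to about 2 mm. The wrist camera is an equidistant fisheye: a pixel r from the principal point sees the ray r / f radians off the axis. A picture is of the moment at which its call begins.
- job_done(): hands the job in; it is judged then, once.
The state is a dict: "time": time; "q": joint angles; "joint_velocities": joint speeds; "tau": joint torques, N m; "tool_pos": TCP position; "tool_rot": TCP orientation; "force": force on the tool from outside, world axes, zero at the start; "wrist_torque": the same for the moment, N m; "finger_gap": finger opening in m; "finger_force": force on a finger pad.
Only numpy, scipy, OpenCV 4.12 (cv2) and the standard library are available. Lean on these libraries where they do the work, as an engineer would, in place of code of your own. Each camera call takes 0.05 s, during which the arm holds its last target. There are 200 camera calls.

### The job

Pack the plywood tray for the next workshop. First switch off the charger: half-press its round power key to the first click, keep it there for a second, then press it right down and let go. Then take every battery pack out of the charger, squeezing its snap tab in as you lift it, and put it in the tray's wide compartment; also lift both scrapers off their hooks and put them in the narrow compartment. Leave the tray flat on the bench and do not knock over the glue bottle or the mug.

Things in the scene. Friction and masses are not known exactly. Their poses are not given: they have to be found in the camera images.
- dock: grey three-bay battery charger, fixed, 110 (x) x 372 (y) mm. Origin: centre underside on the bench, z up, front faces -x. Bays in a row along its y at y = -32, 58 and 148 mm (x = 0) for pack1, pack2, pack3; bay floor 16 mm and bay rims 54 mm above the bench. The power key is on the console at its -y end. Packs' latch tabs face the charger's front.
- key_top (a point): centre of the top of the round black power key, 34 mm across, 72 mm above the bench when untouched; pressed straight down
- key_half (a joint): first stage of the power key, 0 to 0.005 m of travel, grows as pressed: 1 N to start, 3 N at its end stop (the first click)
- key_full (a joint): second stage of the key, 0 to 0.005 m, moves on down after the first stage: starts only above 10 N, 15 N at the bottom. Both stages spring back
- pack1: battery pack, black box 50 (its x) x 66 (its y) x 100 mm tall, about 0.36 kg; may be absent (None). Origin: centre of its underside, z up, x away from its latch tab. At the start it is latched in a charger bay with 2 mm play, axes parallel to the charger's. Squeezed between tab and back (+x) face it comes straight up, clear of the bay after 45 mm.
- pack2: battery pack, black box 50 (its x) x 66 (its y) x 100 mm tall, about 0.36 kg; may be absent (None). Origin: centre of its underside, z up, x away from its latch tab. At the start it is latched in a charger bay with 2 mm play, axes parallel to the charger's. Squeezed between tab and back (+x) face it comes straight up, clear of the bay after 45 mm.
- pack3: battery pack, black box 50 (its x) x 66 (its y) x 100 mm tall, about 0.36 kg; may be absent (None). Origin: centre of its underside, z up, x away from its latch tab. At the start it is latched in a charger bay with 2 mm play, axes parallel to the charger's. Squeezed between tab and back (+x) face it comes straight up, clear of the bay after 45 mm.
- pack1_mid (a point): centre of pack1, 50 mm above its origin along its z
- pack2_mid (a point): centre of pack2, 50 mm above its origin along its z
- pack3_mid (a point): centre of pack3, 50 mm above its origin along its z
- pack1_tab (a point): middle of the outer face of the pack's grey sprung latch tab (42 wide, z 52 to 88 mm of the pack). At rest it stands 9.5 mm proud of the pack's -x face (59.5 mm over tab and back face); pushing it in 8.5 mm to its stop (3 N at first, 8 N at the stop) draws in the tooth that holds the pack under the charger's lip
- pack2_tab (a point): middle of the outer face of the pack's grey sprung latch tab (42 wide, z 52 to 88 mm of the pack). At rest it stands 9.5 mm proud of the pack's -x face (59.5 mm over tab and back face); pushing it in 8.5 mm to its stop (3 N at first, 8 N at the stop) draws in the tooth that holds the pack under the charger's lip
- pack3_tab (a point): middle of the outer face of the pack's grey sprung latch tab (42 wide, z 52 to 88 mm of the pack). At rest it stands 9.5 mm proud of the pack's -x face (59.5 mm over tab and back face); pushing it in 8.5 mm to its stop (3 N at first, 8 N at the stop) draws in the tooth that holds the pack under the charger's lip
- tray: loose plywood tray 282 (x) x 180 (y) x 50 mm high, 0.9 kg, walls and floor 6 mm, open on top, split lengthwise by a divider as high as the rim. Origin: centre of its underside. Wide compartment: inside y from -6 to +84 mm; narrow compartment: inside y from -84 to -12 mm; both inside x from -135 to +135 mm.
- hooks: fixed stand. Origin on the bench, midway below the two hanging scrapers. At y = -47.5 mm (scraper1) and +47.5 mm (scraper2) a steel rod of 8 mm diameter runs level along x, centre 200 mm high, from a post at x = +55 mm to an upturned tip at x = -28 mm whose top is 218 mm high; nothing stands higher. Free ends point to -x. A foot 14 mm high lies under x = 10 to 100 mm.
- scraper1: scraper, 0.13 kg, 142 mm long. Origin: middle of the blade's lower edge; z runs from blade to loop, x across its thickness, y across its width. Blade 60 wide, 4 thick, z 0 to 45 mm; wooden handle 26 wide, 16 thick, to z 92; then a square steel loop 40 wide, 12 thick, to z 142, its opening 26 wide, z 92 to 134 mm
- scraper2: scraper, 0.13 kg, 142 mm long. Origin: middle of the blade's lower edge; z runs from blade to loop, x across its thickness, y across its width. Blade 60 wide, 4 thick, z 0 to 45 mm; wooden handle 26 wide, 16 thick, to z 92; then a square steel loop 40 wide, 12 thick, to z 142, its opening 26 wide, z 92 to 134 mm
- scraper1_mid (a point): point in the scraper's handle, 65 mm from its origin along its z. At the start the scraper hangs upright by its loop on the rod at the stand's x = 0, axes parallel to the stand's, its origin 70 mm above the bench. Lifted 18 to 30 mm it slides off over the tip towards the stand's -x
- scraper2_mid (a point): point in the scraper's handle, 65 mm from its origin along its z. At the start the scraper hangs upright by its loop on the rod at the stand's x = 0, axes parallel to the stand's, its origin 70 mm above the bench. Lifted 18 to 30 mm it slides off over the tip towards the stand's -x
- glue: white glue bottle 56 mm across, 130 mm tall; bystander. Origin: centre of its underside
- mug: black cup 76 mm across, 100 mm tall; bystander. Origin: centre of its underside
There are look-alikes about, which are no part of the job. Leave any blue or pink look-alike of the scraper1 alone.

How it is judged:
By the outcome, as a careful person would: the job done as asked, in the order asked, and still so for the second after the job is handed in, with the robot touching nothing.
Of pack1, pack2, pack3 only 2 to 3 are there at a start; the rules pass over those that are not, and their reading is None.
At some moment in a run one of tray may be knocked a few centimetres aside while the robot is not near it.
Once in a run the grip may slacken for a moment while it holds something.
It also fails if it takes over 210 s, if anything falls off the work surface, if the arm or the gripper's body presses on something with over 40 N, if the wrist force passes 120 N, or if a joint passes its speed limit or range.

## Working session

There is one attempt and no reset: what is moved stays moved. The work goes in short steps, Python scripts to look and compute and a tool call to move; the robot and the scene stay as the last step left them, time stands still between calls to the robot, and variables do not carry over. Pictures are saved under pics/ and viewed, at most 14 in all, crops included, and the job is handed in when it is done.

Besides the shell and the picture viewer there is one more tool, called as a command line: name --argument value ..., lists and objects as JSON in quotes. play_rows: Moves the arm, as the interface text tells. Its arguments: {"type":"object","properties":{"increments":{"type":"array"},"hand":{"type":"number"},"newtons":{"type":"number"}},"required":["increments"]}

```bash
mkdir -p pics; cat > h.py <<'E'
import numpy as np, cv2
from rig import get_obs, camera, job_done, hold_point_z
from scipy.spatial.transform import Rotation as R
def shot(name,fn):
    c=camera(name); cv2.imwrite('pics/'+fn+'.png',c['img']); np.savez('pics/'+fn+'.npz',**{k:np.array(v) for k,v in c.items()}); return c
def load(fn): return dict(np.load('pics/'+fn+'.npz'))
def rot(c):
    r=np.array(c['rotation'],float)
    return r if r.shape==(3,3) else R.from_quat(r).as_matrix()
def cloud(c,wrist=False):
    z=c['z_map'].astype(float); v,u=np.mgrid[0:z.shape[0],0:z.shape[1]]
    a=(u-c['cx'])/c['fx']; b=(v-c['cy'])/c['fy']
    if wrist:
        t=np.hypot(a,b); k=np.where(t>1e-9,np.tan(np.clip(t,0,1.5))/np.maximum(t,1e-9),1); a=a*k;b=b*k
    P=np.stack([a*z,-b*z,-z],-1)@rot(c).T+np.array(c['origin'])
    P[z==0]=np.nan
    return P
def st():
    o=get_obs(); print({k:np.round(o[k],4).tolist() for k in('time','tool_pos','tool_rot','force','finger_gap','finger_force','q')})
    print(R.from_quat(o['tool_rot']).as_matrix().round(3).tolist())
    return o
E
python3 - <<'E'
from h import *
st(); print(hold_point_z)
for n in('scene','side'):
    c=shot(n,n+'0'); print(n,c['fx'],c['cx'],c['cy'],np.round(c['origin'],3),np.round(rot(c),3).tolist(),c['rotation'] if 0 else '')
E
```

```text
{'time': 0.0, 'tool_pos': [0.1992, -0.6444, 0.2303], 'tool_rot': [-0.1493, 0.9888, 0.0008, -0.0002], 'force': [0.2737, -0.0891, -0.7766], 'finger_gap': 0.0856, 'finger_force': 0.0, 'q': [-0.9829, 0.3594, 0.011, -0.0004, -1.2241, -0.2881]}
[[-0.955, -0.295, -0.001], [-0.295, 0.955, 0.002], [0.0, 0.002, -1.0]]
0.0187
scene 453.7936177826762 279.2004109620984 208.60824012337287 [ 1.207 -0.518  0.924] [[0.528, -0.576, 0.624], [0.849, 0.352, -0.393], [0.007, 0.738, 0.675]] 
side 474.78258808225564 288.3412914056044 203.20683835525963 [0.404 0.91  0.815] [[-0.998, 0.017, -0.054], [-0.053, -0.603, 0.796], [-0.019, 0.798, 0.603]]
```

View pics/scene0.png

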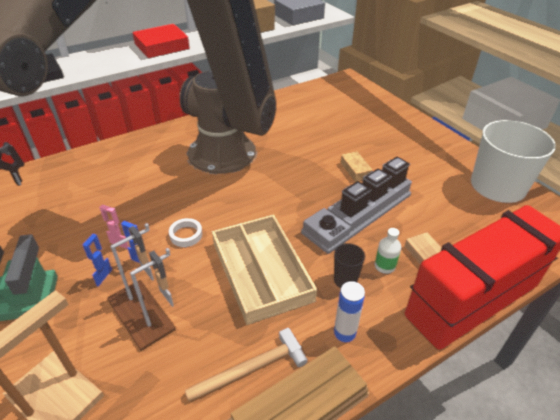

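View pics/side0.png

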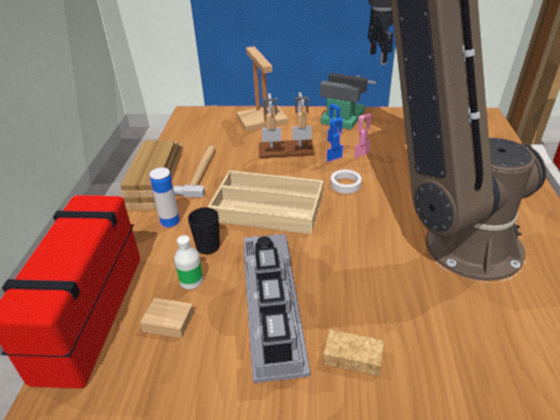

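Three packs are in the charger: scene (357,197), (377,182) and (396,167). The power key is at scene (328,225). The tray is at scene (262,265) and the stand at (140,300). There are two grey scrapers on the stand, and blue and pink look-alikes at (100,260) and (113,222) that I'll leave alone. The mug is at (348,265) and the green-label bottle at (388,252). I'll measure these from the depth images.

```bash
python3 - <<'E'
from h import *
S=[load('scene0'),load('side0')]
P=[cloud(c) for c in S]
for n,p,u,v in [('key',0,328,222),('p1',0,357,190),('p2',0,377,175),('p3',0,396,161),('glue',0,393,234),('mug',0,349,250),('blue',0,351,290),('roller',0,185,232),('sA',0,163,285),('postA',0,150,285),('sB',0,135,235),('block',0,425,245),('sideblk',1,165,318),('sponge',1,355,350)]:
    q=P[p][v-1:v+2,u-1:u+2].reshape(-1,3); print(n,np.nanmedian(q,0).round(3))
A=np.concatenate([p.reshape(-1,3) for p in P]); A=A[~np.isnan(A).any(1)]
# top-down height map 2.5mm, x 0.1..1.0, y -0.75..0.6
r=0.0025; x0,x1,y0,y1=0.1,1.0,-0.8,0.45
m=(A[:,0]>x0)&(A[:,0]<x1)&(A[:,1]>y0)&(A[:,1]<y1)&(A[:,2]<0.3)&(A[:,2]>-.02)
B=A[m]; H=np.zeros((int((x1-x0)/r)+1,int((y1-y0)/r)+1),np.float32)
i=((B[:,0]-x0)/r).astype(int); j=((B[:,1]-y0)/r).astype(int); np.maximum.at(H,(i,j),B[:,2])
img=cv2.applyColorMap((np.clip(H/0.24,0,1)*255).astype(np.uint8),cv2.COLORMAP_JET)[::-1,::-1]
for k in range(1,9): cv2.putText(img,f'x.{k}',(0,int((x1-(k/10))/r)),0,.35,(255,255,255),1)
for k in range(-7,5): cv2.putText(img,f'{k/10}',(int((y1-k/10)/r),10),0,.3,(255,255,255),1)
img=cv2.resize(img,None,fx=1.55,fy=1.55,interpolation=cv2.INTER_NEAREST); print(img.shape)
cv2.imwrite('pics/top.png',img)
c=S[0]['img'][190:350,60:220]; d=S[1]['img'][80:170,240:390]
cv2.imwrite('pics/hooks.png',np.hstack([cv2.resize(c,(400,400),interpolation=2),cv2.resize(d,(400,400),interpolation=2)]))
E
```

```text
key [0.53  0.062 0.07 ]
p1 [0.507 0.175 0.118]
p2 [0.486 0.267 0.116]
p3 [0.464 0.36  0.118]
glue [0.695 0.133 0.13 ]
mug [0.648 0.042 0.079]
blue [ 0.792 -0.078  0.159]
roller [ 0.298 -0.262  0.   ]
sA [ 0.552 -0.404  0.132]
postA [ 0.426 -0.412 -0.   ]
sB [ 0.456 -0.417  0.21 ]
block [0.708 0.261 0.029]
sideblk [0.711 0.279 0.03 ]
sponge [0.32  0.345 0.035]Traceback (most recent call last):
  File "<stdin>", line 13, in <module>
cv2.error: OpenCV(4.12.0) :-1: error: (-5:Bad argument) in function 'putText'
> Overload resolution failed:
>  - Layout of the output array img is incompatible with cv::Mat
>  - Expected Ptr<cv::UMat> for argument 'img'
```

```bash
python3 - <<'E'
from h import *
S=[load('scene0'),load('side0')]
P=[cloud(c) for c in S]
A=np.concatenate([p.reshape(-1,3) for p in P]); A=A[~np.isnan(A).any(1)]
r=0.0025; x0,x1,y0,y1=0.1,1.0,-0.8,0.45
m=(A[:,0]>x0)&(A[:,0]<x1)&(A[:,1]>y0)&(A[:,1]<y1)&(A[:,2]<0.3)&(A[:,2]>-.02)
B=A[m]; H=np.zeros((int((x1-x0)/r)+1,int((y1-y0)/r)+1),np.float32)
i=((B[:,0]-x0)/r).astype(int); j=((B[:,1]-y0)/r).astype(int); np.maximum.at(H,(i,j),B[:,2])
img=cv2.applyColorMap((np.clip(H/0.24,0,1)*255).astype(np.uint8),cv2.COLORMAP_JET)[::-1,::-1].copy()
for k in range(1,9): cv2.putText(img,f'x.{k}',(0,int((x1-(k/10))/r)),0,.35,(255,255,255),1)
for k in range(-7,5): cv2.putText(img,f'{k/10}',(int((y1-k/10)/r),10),0,.3,(255,255,255),1)
img=cv2.resize(img,None,fx=1.55,fy=1.55,interpolation=cv2.INTER_NEAREST); print(img.shape)
cv2.imwrite('pics/top.png',img)
c=S[0]['img'][190:350,60:220]; d=S[1]['img'][80:170,240:390]
cv2.imwrite('pics/hooks.png',np.hstack([cv2.resize(c,(400,400),interpolation=2),cv2.resize(d,(400,400),interpolation=2)]))
# rects
def rect(n,xa,xb,ya,yb,za,zb):
    k=(A[:,0]>xa)&(A[:,0]<xb)&(A[:,1]>ya)&(A[:,1]<yb)&(A[:,2]>za)&(A[:,2]<zb)
    q=A[k]; print(n,k.sum(),q.mean(0).round(4),cv2.minAreaRect((q[:,:2]*1000).astype(np.float32)))
for n,x,y in(('p1',.507,.175),('p2',.486,.267),('p3',.464,.36)): rect(n,x-.05,x+.05,y-.042,y+.042,.110,.124)
rect('dock',.35,.62,-.0,.46,.02,.058)
rect('key',.49,.57,.03,.1,.065,.076)
rect('trayrim',.4,.8,-.35,.03,.042,.056)
E
```

```text
(560, 777, 3)
p1 841 [0.5029 0.1815 0.1157] ((502.3586730957031, 179.71310424804688), (52.50774002075195, 72.88613891601562), 11.407976150512695)
p2 948 [0.4869 0.2703 0.1158] ((487.8646545410156, 266.82977294921875), (53.36038589477539, 75.9212646484375), 10.379606246948242)
p3 1098 [0.471  0.359  0.1158] ((471.57598876953125, 356.1599426269531), (52.43216323852539, 72.848388671875), 9.903608322143555)
dock 5414 [0.4918 0.22   0.0463] ((458.42572021484375, 202.78773498535156), (174.3192596435547, 380.74810791015625), 10.864727020263672)
key 211 [0.5217 0.0743 0.0708] ((520.7433471679688, 73.71959686279297), (35.25840377807617, 34.83751678466797), 73.66057586669922)
trayrim 2504 [ 0.5677 -0.1295  0.0482] ((599.890625, -113.96286010742188), (288.85595703125, 399.19305419921875), 88.89395904541016)
```

View pics/top.png

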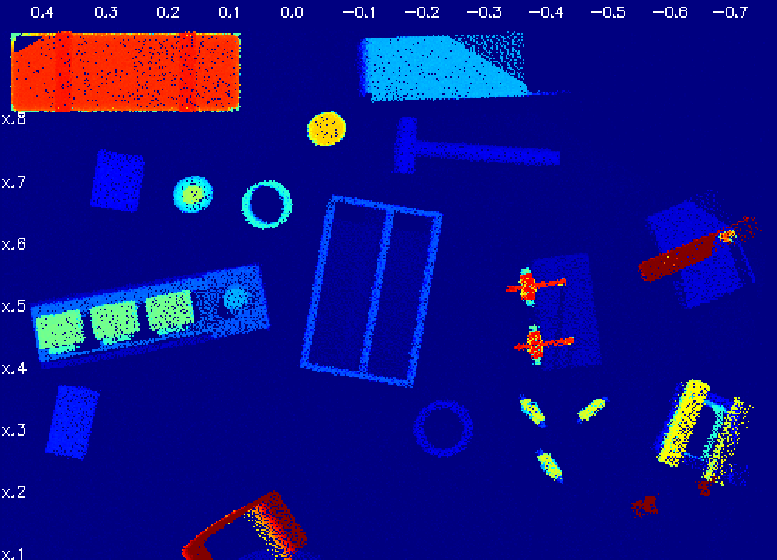

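View pics/hooks.png

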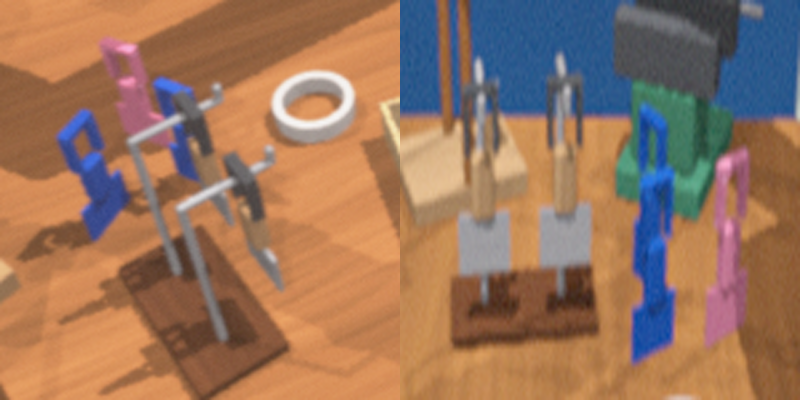

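The height map shows all three packs with tops at 0.116 m, as expected. The dock yaw is about 10°, the key is near (0.521, 0.074, 0.071), and the tray centre is near (0.53, -0.15) with yaw about -10° and its wide side toward +y. The grey, wooden-handled scrapers hang at crop (255,215)/(205,150), and their rods' free ends point to world +y. The blue and pink ones stand on the bench apart from these and are look-alikes, so the ones I want are clear. I'll start with the key.

play_rows --increments '[{"dz": -35}, {"dz": -35}, {"dx": -29, "dy": 33}, {"dx": -29, "dy": 33}, {"dx": -29, "dy": 33}, {"dx": -29, "dy": 33}, {"dx": -29, "dy": 33}, {"dx": -29, "dy": 33}, {"dx": -29, "dy": 33}, {"dx": -29, "dy": 33}, {"dx": -29, "dy": 33}, {"dx": -29, "dy": 33}]' --hand 0 --newtons 60

```text
invalid input at $.increments[0]: expected keys dx, dy, dz, rx, ry, rz
```

play_rows --increments '[{"dx": -29, "dy": 33}, {"dx": -29, "dy": 33}, {"dx": -29, "dy": 33}, {"dx": -29, "dy": 33}, {"dx": -29, "dy": 33}, {"dx": -29, "dy": 33}, {"dx": -29, "dy": 33}, {"dx": -28, "dy": 30}, {}, {}]'

```text
invalid input at $.increments[0]: expected keys dx, dy, dz, rx, ry, rz
```

```bash
cat >> h.py <<'E'
def go(p,yaw_y=None,n=None,o=None):
    """tool-frame shift (mm) to world p; if yaw_y (deg) given, tool down with that closing-axis yaw, rz first"""
    o=o or get_obs(); M=R.from_quat(o['tool_rot']).as_matrix(); d=M.T@(np.array(p)-o['tool_pos'])*1000
    print('shift before any turn',d.round(1))
    if yaw_y is not None:
        a=np.radians(yaw_y); y=np.array([np.cos(a),np.sin(a),0]); z=np.array([0,0,-1.]); T=np.stack([np.cross(y,z),y,z],1)
        print('turn rotvec deg',np.degrees(R.from_matrix(M.T@T).as_rotvec()).round(2),'shift in turned frame',(T.T@(np.array(p)-o['tool_pos'])*1000).round(1))
E
python3 - <<'E'
from h import *
o=st()
c=shot('wrist','w1'); P=cloud(c,True); A=P.reshape(-1,3); A=A[~np.isnan(A).any(1)]
k=(abs(A[:,0]-.521)<.04)&(abs(A[:,1]-.074)<.04)&(A[:,2]>.066)&(A[:,2]<.078)
q=A[k]; print(k.sum(),q.mean(0),cv2.minEnclosingCircle((q[:,:2]*1000).astype(np.float32)))
for n,x,y in(('p1',.5025,.1805),('p2',.487,.269),('p3',.4715,.358)):
    k=(abs(A[:,0]-x)<.045)&(abs(A[:,1]-y)<.042)&(A[:,2]>.110)&(A[:,2]<.122); q=A[k]
    if len(q): print(n,k.sum(),q.mean(0).round(4),cv2.minAreaRect((q[:,:2]*1000).astype(np.float32)))
go([.5212,.074,.085])
E
```

```text
{'time': 0.1, 'tool_pos': [0.1992, -0.6445, 0.2305], 'tool_rot': [-0.1493, 0.9888, 0.0007, -0.0002], 'force': [-0.4511, 0.6227, -0.0462], 'finger_gap': 0.0855, 'finger_force': 0.0, 'q': [-0.9829, 0.3593, 0.0112, -0.0003, -1.2241, -0.2881]}
[[-0.955, -0.295, -0.001], [-0.295, 0.955, 0.001], [0.0, 0.001, -1.0]]
65 [0.5136304  0.0671091  0.07153215] ((517.1632080078125, 70.23570251464844), 16.446210861206055)
p1 6 [0.5095 0.1459 0.1124] ((509.7893981933594, 145.9004364013672), (6.526417255401611, 2.253892660140991), 7.346598148345947)
shift before any turn [-519.8  591.3  146.2]
```

All six keys are needed in every row.

play_rows --increments '[{"dx": 0, "dy": 0, "dz": -35, "rx": 0, "ry": 0, "rz": 0}, {"dx": 0, "dy": 0, "dz": -35, "rx": 0, "ry": 0, "rz": 0}, {"dx": -29, "dy": 33, "dz": 0, "rx": 0, "ry": 0, "rz": 0}, {"dx": -29, "dy": 33, "dz": 0, "rx": 0, "ry": 0, "rz": 0}, {"dx": -29, "dy": 33, "dz": 0, "rx": 0, "ry": 0, "rz": 0}, {"dx": -29, "dy": 33, "dz": 0, "rx": 0, "ry": 0, "rz": 0}, {"dx": -29, "dy": 33, "dz": 0, "rx": 0, "ry": 0, "rz": 0}, {"dx": -29, "dy": 33, "dz": 0, "rx": 0, "ry": 0, "rz": 0}, {"dx": -29, "dy": 33, "dz": 0, "rx": 0, "ry": 0, "rz": 0}, {"dx": -29, "dy": 33, "dz": 0, "rx": 0, "ry": 0, "rz": 0}, {"dx": -29, "dy": 33, "dz": 0, "rx": 0, "ry": 0, "rz": 0}, {"dx": -29, "dy": 33, "dz": 0, "rx": 0, "ry": 0, "rz": 0}]' --hand 0 --newtons 60

```text
time: 1.35
tool_pos: [0.3791, -0.2422, 0.3014]
tool_rot: [-0.149, 0.989, 0.0, 0.0]
force: [1.1, -1.3, -0.3]
finger_gap: 0.0003
finger_force: 0.0
```

play_rows --increments '[{"dx": -29, "dy": 33, "dz": 0, "rx": 0, "ry": 0, "rz": 0}, {"dx": -29, "dy": 33, "dz": 0, "rx": 0, "ry": 0, "rz": 0}, {"dx": -29, "dy": 33, "dz": 0, "rx": 0, "ry": 0, "rz": 0}, {"dx": -29, "dy": 33, "dz": 0, "rx": 0, "ry": 0, "rz": 0}, {"dx": -29, "dy": 33, "dz": 0, "rx": 0, "ry": 0, "rz": 0}, {"dx": -29, "dy": 33, "dz": 0, "rx": 0, "ry": 0, "rz": 0}, {"dx": -29, "dy": 33, "dz": 0, "rx": 0, "ry": 0, "rz": 0}, {"dx": -28, "dy": 30, "dz": 0, "rx": 0, "ry": 0, "rz": 0}, {"dx": 0, "dy": 0, "dz": 0, "rx": 0, "ry": 0, "rz": 0}, {"dx": 0, "dy": 0, "dz": 0, "rx": 0, "ry": 0, "rz": 0}]'

```text
time: 2.35
tool_pos: [0.5224, 0.0744, 0.3005]
tool_rot: [-0.15, 0.989, -0.0, -0.001]
force: [-0.5, -1.2, -0.7]
finger_gap: -0.0002
finger_force: 0.0
```

```bash
python3 - <<'E'
from h import *
o=st()
c=shot('wrist','w2'); P=cloud(c,True); A=P.reshape(-1,3); A=A[~np.isnan(A).any(1)]
k=(abs(A[:,0]-.521)<.04)&(abs(A[:,1]-.074)<.04)&(A[:,2]>.066)&(A[:,2]<.078)
q=A[k]; print(k.sum(),q.mean(0),cv2.minEnclosingCircle((q[:,:2]*1000).astype(np.float32)))
for n,x,y in(('p1',.5025,.1805),('p2',.487,.269),('p3',.4715,.358)):
    k=(abs(A[:,0]-x)<.045)&(abs(A[:,1]-y)<.042)&(A[:,2]>.110)&(A[:,2]<.122); q=A[k]
    if len(q): print(n,k.sum(),q.mean(0).round(4),cv2.minAreaRect((q[:,:2]*1000).astype(np.float32)))
go([.5212,.074,.085])
E
```

```text
{'time': 2.35, 'tool_pos': [0.5224, 0.0744, 0.3005], 'tool_rot': [-0.1502, 0.9887, -0.0002, -0.0008], 'force': [-0.4812, -1.2184, -0.6725], 'finger_gap': -0.0002, 'finger_force': 0.0, 'q': [0.5134, 0.0762, -0.1964, -0.0002, -1.2999, -1.7827]}
[[-0.955, -0.297, -0.002], [-0.297, 0.955, -0.001], [0.002, -0.0, -1.0]]
642 [0.51816776 0.07227847 0.07162132] ((518.9554443359375, 72.56826782226562), 17.008609771728516)
p1 2629 [0.4996 0.1761 0.116 ] ((500.4018249511719, 178.58209228515625), (51.6936149597168, 67.76720428466797), 9.690049171447754)
p2 2017 [0.4841 0.2632 0.116 ] ((484.988525390625, 267.3722229003906), (51.98762130737305, 68.46505737304688), 9.924510955810547)
p3 1476 [0.4685 0.3506 0.116 ] ((469.11041259765625, 355.2665100097656), (51.46133041381836, 68.60477447509766), 10.110344886779785)
shift before any turn [  0.6   0.7 215.8]
```

play_rows --increments '[{"dx": 3, "dy": 0, "dz": 45, "rx": 0, "ry": 0, "rz": 0}, {"dx": 0, "dy": 0, "dz": 45, "rx": 0, "ry": 0, "rz": 0}, {"dx": 0, "dy": 0, "dz": 45, "rx": 0, "ry": 0, "rz": 0}, {"dx": 0, "dy": 0, "dz": 45, "rx": 0, "ry": 0, "rz": 0}, {"dx": 0, "dy": 0, "dz": 30, "rx": 0, "ry": 0, "rz": 0}, {"dx": 0, "dy": 0, "dz": 10, "rx": 0, "ry": 0, "rz": 0}, {"dx": 0, "dy": 0, "dz": 5, "rx": 0, "ry": 0, "rz": 0}, {"dx": 0, "dy": 0, "dz": 0, "rx": 0, "ry": 0, "rz": 0}, {"dx": 0, "dy": 0, "dz": 0, "rx": 0, "ry": 0, "rz": 0}]'

```text
time: 3.3
tool_pos: [0.5207, 0.073, 0.078]
tool_rot: [-0.149, 0.989, 0.0, 0.001]
force: [-0.8, 0.2, 0.7]
finger_gap: 0.0001
finger_force: 0.0
```

play_rows --increments '[{"dx": 0, "dy": 0, "dz": 3, "rx": 0, "ry": 0, "rz": 0}, {"dx": 0, "dy": 0, "dz": 3, "rx": 0, "ry": 0, "rz": 0}, {"dx": 0, "dy": 0, "dz": 0, "rx": 0, "ry": 0, "rz": 0}]'

```text
time: 3.6
tool_pos: [0.5202, 0.0731, 0.0706]
tool_rot: [-0.149, 0.989, 0.0, 0.001]
force: [2.2, 0.1, 0.9]
finger_gap: -0.0001
finger_force: 0.7
```

play_rows --increments '[{"dx": 0, "dy": 0, "dz": 2, "rx": 0, "ry": 0, "rz": 0}, {"dx": 0, "dy": 0, "dz": 1, "rx": 0, "ry": 0, "rz": 0}, {"dx": 0, "dy": 0, "dz": 0, "rx": 0, "ry": 0, "rz": 0}, {"dx": 0, "dy": 0, "dz": 0, "rx": 0, "ry": 0, "rz": 0}]'

```text
time: 4.0
tool_pos: [0.5201, 0.073, 0.0675]
tool_rot: [-0.149, 0.989, 0.0, 0.0]
force: [1.1, 1.5, 3.7]
finger_gap: 0.0002
finger_force: 1.3
```

play_rows --increments '[{"dx": 0, "dy": 0, "dz": 1, "rx": 0, "ry": 0, "rz": 0}, {"dx": 0, "dy": 0, "dz": 0, "rx": 0, "ry": 0, "rz": 0}, {"dx": 0, "dy": 0, "dz": 0, "rx": 0, "ry": 0, "rz": 0}]'

```text
time: 4.3
tool_pos: [0.5202, 0.073, 0.067]
tool_rot: [-0.15, 0.989, 0.0, 0.001]
force: [0.1, 1.0, 8.4]
finger_gap: 0.0
finger_force: 4.0
```

play_rows --increments '[{"dx": 0, "dy": 0, "dz": -0.3, "rx": 0, "ry": 0, "rz": 0}, {"dx": 0, "dy": 0, "dz": 0, "rx": 0, "ry": 0, "rz": 0}, {"dx": 0, "dy": 0, "dz": 0, "rx": 0, "ry": 0, "rz": 0}, {"dx": 0, "dy": 0, "dz": 0, "rx": 0, "ry": 0, "rz": 0}, {"dx": 0, "dy": 0, "dz": 0, "rx": 0, "ry": 0, "rz": 0}, {"dx": 0, "dy": 0, "dz": 0, "rx": 0, "ry": 0, "rz": 0}, {"dx": 0, "dy": 0, "dz": 0, "rx": 0, "ry": 0, "rz": 0}, {"dx": 0, "dy": 0, "dz": 0, "rx": 0, "ry": 0, "rz": 0}, {"dx": 0, "dy": 0, "dz": 0, "rx": 0, "ry": 0, "rz": 0}, {"dx": 0, "dy": 0, "dz": 0, "rx": 0, "ry": 0, "rz": 0}, {"dx": 0, "dy": 0, "dz": 0, "rx": 0, "ry": 0, "rz": 0}, {"dx": 0, "dy": 0, "dz": 0, "rx": 0, "ry": 0, "rz": 0}]'

```text
time: 5.5
tool_pos: [0.5202, 0.073, 0.067]
tool_rot: [-0.149, 0.989, 0.0, 0.001]
force: [0.7, 2.2, 6.5]
finger_gap: -0.0001
finger_force: 3.1
```

play_rows --increments '[{"dx": 0, "dy": 0, "dz": 3, "rx": 0, "ry": 0, "rz": 0}, {"dx": 0, "dy": 0, "dz": 3, "rx": 0, "ry": 0, "rz": 0}, {"dx": 0, "dy": 0, "dz": 0, "rx": 0, "ry": 0, "rz": 0}, {"dx": 0, "dy": 0, "dz": 0, "rx": 0, "ry": 0, "rz": 0}]'

```text
time: 5.9
tool_pos: [0.5202, 0.073, 0.0618]
tool_rot: [-0.15, 0.989, 0.0, 0.001]
force: [-2.0, 0.5, 14.6]
finger_gap: -0.0
finger_force: 7.4
```

Nearly at the bottom, so I'll push until it is firmly on the stop.

play_rows --increments '[{"dx": 0, "dy": 0, "dz": 1.5, "rx": 0, "ry": 0, "rz": 0}, {"dx": 0, "dy": 0, "dz": 0, "rx": 0, "ry": 0, "rz": 0}, {"dx": 0, "dy": 0, "dz": 0, "rx": 0, "ry": 0, "rz": 0}]'

```text
time: 6.2
tool_pos: [0.5203, 0.073, 0.0614]
tool_rot: [-0.15, 0.989, -0.0, 0.001]
force: [-7.3, 1.9, 28.3]
finger_gap: -0.0001
finger_force: 13.6
```

play_rows --increments '[{"dx": 0, "dy": 0, "dz": -20, "rx": 0, "ry": 0, "rz": 0}, {"dx": 0, "dy": 0, "dz": -40, "rx": 0, "ry": 0, "rz": -8.3}, {"dx": 0, "dy": 0, "dz": -40, "rx": 0, "ry": 0, "rz": -8.3}, {"dx": 0, "dy": 0, "dz": -40, "rx": 0, "ry": 0, "rz": -8.3}, {"dx": 0, "dy": 0, "dz": 0, "rx": 0, "ry": 0, "rz": -8.3}, {"dx": 0, "dy": 0, "dz": 0, "rx": 0, "ry": 0, "rz": -8.3}, {"dx": 0, "dy": 0, "dz": 0, "rx": 0, "ry": 0, "rz": -8.3}, {"dx": 0, "dy": 0, "dz": 0, "rx": 0, "ry": 0, "rz": -8.3}, {"dx": 0, "dy": 0, "dz": 0, "rx": 0, "ry": 0, "rz": -8.3}, {"dx": 0, "dy": 0, "dz": 0, "rx": 0, "ry": 0, "rz": -8.3}, {"dx": 0, "dy": 0, "dz": 0, "rx": 0, "ry": 0, "rz": -8.1}, {"dx": -36, "dy": 0, "dz": 0, "rx": 0, "ry": 0, "rz": 0}]' --hand 1

```text
time: 7.4
tool_pos: [0.5125, 0.1059, 0.1981]
tool_rot: [0.767, -0.642, -0.001, 0.001]
force: [0.5, 0.9, -0.2]
finger_gap: 0.0854
finger_force: 0.0
```

play_rows --increments '[{"dx": -36, "dy": 0, "dz": 0, "rx": 0, "ry": 0, "rz": 0}, {"dx": -36, "dy": 0, "dz": 0, "rx": 0, "ry": 0, "rz": 0}, {"dx": 0, "dy": 0, "dz": 0, "rx": 0, "ry": 0, "rz": 0}, {"dx": 0, "dy": 0, "dz": 0, "rx": 0, "ry": 0, "rz": 0}]'

```text
time: 7.8
tool_pos: [0.5, 0.1792, 0.1983]
tool_rot: [0.766, -0.642, -0.0, 0.001]
force: [0.4, -0.3, -0.1]
finger_gap: 0.0854
finger_force: 0.0
```

```bash
python3 - <<'E'
from h import *
o=st()
c=shot('wrist','w3'); P=cloud(c,True); A=P.reshape(-1,3); A=A[~np.isnan(A).any(1)]
for n,x,y in(('p1',.5014,.179),('p2',.486,.267),('p3',.470,.356)):
    k=(abs(A[:,0]-x)<.042)&(abs(A[:,1]-y)<.042)&(A[:,2]>.112)&(A[:,2]<.120); q=A[k]
    if len(q): print(n,k.sum(),cv2.minAreaRect((q[:,:2]*1000).astype(np.float32)))
k=(abs(A[:,0]-.519)<.04)&(abs(A[:,1]-.073)<.04)&(A[:,2]>.056); print('key z',np.percentile(A[k][:,2],[50,90,95]) if k.sum() else None)
go([.5004,.179,.068],190)
E
```

```text
{'time': 7.8, 'tool_pos': [0.5, 0.1792, 0.1983], 'tool_rot': [0.7664, -0.6424, -0.0004, 0.0011], 'force': [0.4094, -0.2975, -0.1382], 'finger_gap': 0.0854, 'finger_force': 0.0, 'q': [0.7134, 0.149, -0.3506, -0.0004, -1.0735, -0.5376]}
[[0.175, -0.985, -0.002], [-0.985, -0.175, -0.001], [0.001, 0.002, -1.0]]
p1 5701 ((500.3258056640625, 178.60406494140625), (50.84975814819336, 67.84041595458984), 10.162647247314453)
p2 3541 ((484.7599182128906, 266.9835510253906), (50.88145446777344, 67.65497589111328), 9.814299583435059)
p3 567 ((473.579345703125, 329.2944030761719), (50.17210006713867, 16.033578872680664), 11.257070541381836)
key z [0.07131442 0.07256511 0.0728873 ]
shift before any turn [ -0.4  -0.5 130.4]
turn rotvec deg [ 0.11 -0.05  0.  ] shift in turned frame [ -0.3  -0.2 130.4]
```

play_rows --increments '[{"dx": 0, "dy": 0.5, "dz": 40, "rx": 0, "ry": 0, "rz": 0}, {"dx": 0, "dy": 0, "dz": 40, "rx": 0, "ry": 0, "rz": 0}, {"dx": 0, "dy": 0, "dz": 30, "rx": 0, "ry": 0, "rz": 0}, {"dx": 0, "dy": 0, "dz": 19, "rx": 0, "ry": 0, "rz": 0}, {"dx": 0, "dy": 0, "dz": 0, "rx": 0, "ry": 0, "rz": 0}, {"dx": 0, "dy": 0, "dz": 0, "rx": 0, "ry": 0, "rz": 0}]'

```text
time: 8.45
tool_pos: [0.5007, 0.1782, 0.0703]
tool_rot: [0.766, -0.643, 0.0, 0.001]
force: [0.1, -0.4, -0.1]
finger_gap: 0.0858
finger_force: 0.0
```

play_rows --increments '[{"dx": 0, "dy": 0, "dz": 0, "rx": 0, "ry": 0, "rz": 0}, {"dx": 0, "dy": 0, "dz": 0, "rx": 0, "ry": 0, "rz": 0}, {"dx": 0, "dy": 0, "dz": 0, "rx": 0, "ry": 0, "rz": 0}, {"dx": 0, "dy": 0, "dz": 0, "rx": 0, "ry": 0, "rz": 0}, {"dx": 0, "dy": 0, "dz": 0, "rx": 0, "ry": 0, "rz": 0}, {"dx": 0, "dy": 0, "dz": 0, "rx": 0, "ry": 0, "rz": 0}, {"dx": 0, "dy": 0, "dz": 0, "rx": 0, "ry": 0, "rz": 0}, {"dx": 0, "dy": 0, "dz": 0, "rx": 0, "ry": 0, "rz": 0}]' --hand 0 --newtons 60

```text
time: 9.25
tool_pos: [0.5004, 0.1789, 0.0713]
tool_rot: [0.766, -0.643, 0.0, -0.0]
force: [-3.5, -1.0, 6.6]
finger_gap: 0.0494
finger_force: 63.3
```

play_rows --increments '[{"dx": 0, "dy": 0, "dz": -10, "rx": 0, "ry": 0, "rz": 0}, {"dx": 0, "dy": 0, "dz": -10, "rx": 0, "ry": 0, "rz": 0}, {"dx": 0, "dy": 0, "dz": 0, "rx": 0, "ry": 0, "rz": 0}]'

```text
time: 9.55
tool_pos: [0.5015, 0.1798, 0.0921]
tool_rot: [0.766, -0.643, 0.0, -0.002]
force: [0.6, 0.4, -4.2]
finger_gap: 0.0495
finger_force: 63.2
```

play_rows --increments '[{"dx": 0, "dy": 0, "dz": -25, "rx": 0, "ry": 0, "rz": 0}, {"dx": 0, "dy": 0, "dz": -35, "rx": 0, "ry": 0, "rz": 0}, {"dx": 0, "dy": 0, "dz": -35, "rx": 0, "ry": 0, "rz": 0}, {"dx": 0, "dy": 0, "dz": 0, "rx": 0, "ry": 0, "rz": 0}]'

```text
time: 9.95
tool_pos: [0.5031, 0.1806, 0.1903]
tool_rot: [0.766, -0.643, 0.001, -0.004]
force: [0.6, 0.2, -3.6]
finger_gap: 0.0495
finger_force: 64.1
```

```bash
cat >> h.py <<'E'
from scipy.optimize import least_squares
def tray(fn,x0=(.531,-.149,-.18)):
    c=load(fn); A=cloud(c).reshape(-1,3); A=A[~np.isnan(A).any(1)]
    def loc(p,A): 
        d=A[:,:2]-p[:2]; C,S=np.cos(p[2]),np.sin(p[2]); return np.stack([d[:,0]*C+d[:,1]*S,-d[:,0]*S+d[:,1]*C],1)
    k=(A[:,2]>.046)&(A[:,2]<.053)&(np.hypot(A[:,0]-x0[0],A[:,1]-x0[1])<.23)&(A[:,1]<.0); B=A[k]
    def cost(p):
        q=loc(p,B); dx=np.abs(np.abs(q[:,0])-.138); dy=np.minimum(np.abs(np.abs(q[:,1])-.087),np.abs(q[:,1]+.009))
        # rim segments
        ex=np.maximum(np.abs(q[:,1])-.09,0); ey=np.maximum(np.abs(q[:,0])-.141,0)
        return np.minimum(np.minimum(np.hypot(np.maximum(dx-.003,0),ex),np.hypot(np.maximum(dy-.003,0),ey)),.03)
    best=min((least_squares(cost,np.array(x0)+[a,b,g],loss='soft_l1',f_scale=.003) for a in(-.03,0,.03) for b in(-.03,0,.03) for g in(-.1,0,.1)),key=lambda s:s.cost)
    p=best.x; print('tray',p.round(4),'deg',np.degrees(p[2]).round(1),'n',len(B),'resid',np.mean(cost(p)).round(4))
    q=loc(p,B); print('ext',np.percentile(q,[1,99],axis=0).round(3).tolist())
    return p
def tw(p,x,y): C,S=np.cos(p[2]),np.sin(p[2]); return np.array([p[0]+C*x-S*y,p[1]+S*x+C*y])
E
python3 - <<'E'
from h import *
o=st(); shot('scene','s2'); shot('side','d2'); p=tray('s2'); tray('d2')
for x in(-85,0,85): print(x,tw(p,x/1e3,.047).round(4))
yaw=np.degrees(p[2])+90+180; print(yaw); go([*tw(p,.085,.047),.19],yaw)
E
```

```text
{'time': 9.95, 'tool_pos': [0.5031, 0.1806, 0.1903], 'tool_rot': [0.7662, -0.6426, 0.0014, -0.0043], 'force': [0.5812, 0.1912, -3.5577], 'finger_gap': 0.0495, 'finger_force': 64.1028, 'q': [0.7127, 0.1547, -0.3642, 0.0017, -1.0429, -0.5385]}
[[0.174, -0.985, 0.008], [-0.985, -0.174, 0.005], [-0.003, -0.008, -1.0]]
tray [ 0.5337 -0.1478 -0.1707] deg -9.8 n 1014 resid 0.0007
ext [[-0.142, -0.09], [0.141, 0.159]]
tray [ 0.5331 -0.144  -0.1719] deg -9.9 n 498 resid 0.0008
ext [[-0.14, -0.092], [0.141, 0.161]]
-85 [ 0.4579 -0.087 ]
0 [ 0.5417 -0.1015]
85 [ 0.6255 -0.1159]
260.21731306324733
shift before any turn [312.4 -72.   -4.7]
turn rotvec deg [-1.300e-01  2.000e-02 -7.026e+01] shift in turned frame [173.3 269.7  -4.3]
```

play_rows --increments '[{"dx": 20, "dy": -4, "dz": 0, "rx": 0, "ry": 0, "rz": 0}, {"dx": 36, "dy": -8, "dz": 0, "rx": 0, "ry": 0, "rz": 0}, {"dx": 40, "dy": -9, "dz": 0, "rx": 0, "ry": 0, "rz": 0}, {"dx": 40, "dy": -10, "dz": 0, "rx": 0, "ry": 0, "rz": 0}, {"dx": 40, "dy": -10, "dz": 0, "rx": 0, "ry": 0, "rz": 0}, {"dx": 40, "dy": -10, "dz": 0, "rx": 0, "ry": 0, "rz": 0}, {"dx": 40, "dy": -9, "dz": 0, "rx": 0, "ry": 0, "rz": 0}, {"dx": 36, "dy": -8, "dz": 0, "rx": 0, "ry": 0, "rz": 0}, {"dx": 20, "dy": -4, "dz": 0, "rx": 0, "ry": 0, "rz": 0}, {"dx": 0, "dy": 0, "dz": 0, "rx": 0, "ry": 0, "rz": -5}, {"dx": 0, "dy": 0, "dz": 0, "rx": 0, "ry": 0, "rz": -7}, {"dx": 0, "dy": 0, "dz": 0, "rx": 0, "ry": 0, "rz": -8}]'

```text
time: 11.25
tool_pos: [0.6243, -0.1162, 0.1825]
tool_rot: [0.867, -0.498, -0.002, 0.001]
force: [-0.8, -0.6, -3.7]
finger_gap: 0.0496
finger_force: 63.8
```

play_rows --increments '[{"dx": 0, "dy": 0, "dz": 0, "rx": 0, "ry": 0, "rz": -8}, {"dx": 0, "dy": 0, "dz": 0, "rx": 0, "ry": 0, "rz": -8}, {"dx": 0, "dy": 0, "dz": 0, "rx": 0, "ry": 0, "rz": -8}, {"dx": 0, "dy": 0, "dz": 0, "rx": 0, "ry": 0, "rz": -8}, {"dx": 0, "dy": 0, "dz": 0, "rx": 0, "ry": 0, "rz": -8}, {"dx": 0, "dy": 0, "dz": 0, "rx": 0, "ry": 0, "rz": -6}, {"dx": 0, "dy": 0, "dz": 0, "rx": 0, "ry": 0, "rz": -4}, {"dx": 0, "dy": 0, "dz": 0, "rx": 0, "ry": 0, "rz": 0}, {"dx": 0, "dy": 0, "dz": 0, "rx": 0, "ry": 0, "rz": 0}]'

```text
time: 12.15
tool_pos: [0.6247, -0.1158, 0.1836]
tool_rot: [0.996, -0.089, -0.001, 0.0]
force: [0.7, 0.8, -3.7]
finger_gap: 0.0495
finger_force: 63.8
```

```bash
python3 - <<'E'
from h import *
o=st(); shot('scene','s3'); p=tray('s3'); 
go([*tw(p,.085,.047),.066],np.degrees(p[2])+270)
E
```

```text
{'time': 12.15, 'tool_pos': [0.6247, -0.1158, 0.1836], 'tool_rot': [0.9961, -0.0885, -0.0012, 0.0001], 'force': [0.742, 0.8318, -3.7309], 'finger_gap': 0.0495, 'finger_force': 63.8171, 'q': [0.1232, 0.3284, -0.1448, -0.0004, -1.0999, 1.2705]}
[[0.984, -0.176, -0.002], [-0.176, -0.984, 0.0], [-0.002, 0.0, -1.0]]
tray [ 0.534  -0.1479 -0.171 ] deg -9.8 n 872 resid 0.0009
ext [[-0.142, -0.09], [0.142, 0.162]]
shift before any turn [1.000e+00 1.000e-01 1.179e+02]
turn rotvec deg [ 0.02  0.1  -0.35] shift in turned frame [8.000e-01 1.000e-01 1.179e+02]
```

View pics/s3.png

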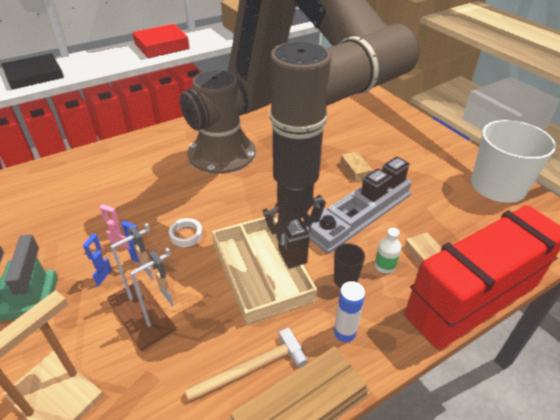

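The pack is held above the wide compartment, at scene (293,245), and the mug at (348,265) is clear. I'll lower it now.

play_rows --increments '[{"dx": 1, "dy": 0, "dz": 35, "rx": 0, "ry": 0, "rz": 0}, {"dx": 0, "dy": 0, "dz": 40, "rx": 0, "ry": 0, "rz": 0}, {"dx": 0, "dy": 0, "dz": 28, "rx": 0, "ry": 0, "rz": 0}, {"dx": 0, "dy": 0, "dz": 13, "rx": 0, "ry": 0, "rz": 0}, {"dx": 0, "dy": 0, "dz": 3, "rx": 0, "ry": 0, "rz": 0}, {"dx": 0, "dy": 0, "dz": 1, "rx": 0, "ry": 0, "rz": 0}, {"dx": 0, "dy": 0, "dz": 0, "rx": 0, "ry": 0, "rz": 0}]'

```text
time: 12.9
tool_pos: [0.6276, -0.1159, 0.0666]
tool_rot: [0.996, -0.087, 0.001, -0.0]
force: [-0.4, 0.3, -3.5]
finger_gap: 0.0498
finger_force: 63.8
```

play_rows --increments '[{"dx": 0, "dy": 0, "dz": 2, "rx": 0, "ry": 0, "rz": 0}, {"dx": 0, "dy": 0, "dz": 2, "rx": 0, "ry": 0, "rz": 0}, {"dx": 0, "dy": 0, "dz": 0, "rx": 0, "ry": 0, "rz": 0}]'

```text
time: 13.2
tool_pos: [0.6264, -0.1159, 0.0614]
tool_rot: [0.996, -0.087, 0.0, -0.0]
force: [-0.5, 0.3, -2.9]
finger_gap: 0.0493
finger_force: 63.8
```

play_rows --increments '[{"dx": 0, "dy": 0, "dz": 1.5, "rx": 0, "ry": 0, "rz": 0}, {"dx": 0, "dy": 0, "dz": 0, "rx": 0, "ry": 0, "rz": 0}, {"dx": 0, "dy": 0, "dz": 0, "rx": 0, "ry": 0, "rz": 0}]'

```text
time: 13.5
tool_pos: [0.6265, -0.116, 0.0613]
tool_rot: [0.996, -0.087, 0.0, 0.0]
force: [-4.8, 1.9, 7.8]
finger_gap: 0.0496
finger_force: 65.1
```

play_rows --increments '[{"dx": 0, "dy": 0, "dz": 0, "rx": 0, "ry": 0, "rz": 0}, {"dx": 0, "dy": 0, "dz": 0, "rx": 0, "ry": 0, "rz": 0}, {"dx": 0, "dy": 0, "dz": 0, "rx": 0, "ry": 0, "rz": 0}, {"dx": 0, "dy": 0, "dz": 0, "rx": 0, "ry": 0, "rz": 0}, {"dx": 0, "dy": 0, "dz": -10, "rx": 0, "ry": 0, "rz": 0}, {"dx": 0, "dy": 0, "dz": -40, "rx": 0, "ry": 0, "rz": 0}, {"dx": 0, "dy": 0, "dz": -45, "rx": 0, "ry": 0, "rz": 0}, {"dx": 0, "dy": 0, "dz": -40, "rx": 0, "ry": 0, "rz": 0}, {"dx": 0, "dy": 0, "dz": 0, "rx": 0, "ry": 0, "rz": 8}, {"dx": 0, "dy": 0, "dz": 0, "rx": 0, "ry": 0, "rz": 8}, {"dx": 0, "dy": 0, "dz": 0, "rx": 0, "ry": 0, "rz": 8}, {"dx": 0, "dy": 0, "dz": 0, "rx": 0, "ry": 0, "rz": 8}]' --hand 0.95

```text
time: 14.7
tool_pos: [0.6265, -0.116, 0.1957]
tool_rot: [0.932, -0.361, 0.0, -0.0]
force: [0.3, 0.4, -0.6]
finger_gap: 0.081
finger_force: 0.0
```

play_rows --increments '[{"dx": 0, "dy": 0, "dz": 0, "rx": 0, "ry": 0, "rz": 8}, {"dx": 0, "dy": 0, "dz": 0, "rx": 0, "ry": 0, "rz": 8}, {"dx": 0, "dy": 0, "dz": 0, "rx": 0, "ry": 0, "rz": 8}, {"dx": 0, "dy": 0, "dz": 0, "rx": 0, "ry": 0, "rz": 8}, {"dx": 0, "dy": 0, "dz": 0, "rx": 0, "ry": 0, "rz": 6}, {"dx": 0, "dy": 0, "dz": 0, "rx": 0, "ry": 0, "rz": 0}]' --hand 1

```text
time: 15.3
tool_pos: [0.6265, -0.116, 0.1954]
tool_rot: [0.765, -0.643, 0.0, -0.0]
force: [-1.1, -0.2, 0.4]
finger_gap: 0.0852
finger_force: 0.0
```

```bash
python3 - <<'E'
from h import *
o=st(); go([.4838,.2668,.200],190)
E
```

```text
{'time': 15.3, 'tool_pos': [0.6265, -0.116, 0.1954], 'tool_rot': [0.7655, -0.6435, 0.0003, -0.0002], 'force': [-1.059, -0.1601, 0.431], 'finger_gap': 0.0852, 'finger_force': 0.0, 'q': [0.1227, 0.3207, -0.128, 0.0002, -1.1215, 0.0499]}
[[0.172, -0.985, 0.001], [-0.985, -0.172, -0.0], [0.0, -0.001, -1.0]]
shift before any turn [-401.6   74.8   -4.8]
turn rotvec deg [-0.04 -0.01 -0.1 ] shift in turned frame [-401.8   74.1   -4.6]
```

play_rows --increments '[{"dx": -40, "dy": 7.5, "dz": 0, "rx": 0, "ry": 0, "rz": 0}, {"dx": -40, "dy": 7.5, "dz": 0, "rx": 0, "ry": 0, "rz": 0}, {"dx": -40, "dy": 7.5, "dz": 0, "rx": 0, "ry": 0, "rz": 0}, {"dx": -40, "dy": 7.5, "dz": 0, "rx": 0, "ry": 0, "rz": 0}, {"dx": -40, "dy": 7.5, "dz": 0, "rx": 0, "ry": 0, "rz": 0}, {"dx": -40, "dy": 7.5, "dz": 0, "rx": 0, "ry": 0, "rz": 0}, {"dx": -40, "dy": 7.5, "dz": 0, "rx": 0, "ry": 0, "rz": 0}, {"dx": -40, "dy": 7.5, "dz": 0, "rx": 0, "ry": 0, "rz": 0}, {"dx": -40, "dy": 7.5, "dz": 0, "rx": 0, "ry": 0, "rz": 0}, {"dx": -42, "dy": 7, "dz": 0, "rx": 0, "ry": 0, "rz": 0}, {"dx": 0, "dy": 0, "dz": 0, "rx": 0, "ry": 0, "rz": 0}, {"dx": 0, "dy": 0, "dz": 0, "rx": 0, "ry": 0, "rz": 0}]'

```text
time: 16.5
tool_pos: [0.483, 0.268, 0.195]
tool_rot: [0.768, -0.641, 0.0, -0.0]
force: [0.9, 0.4, -0.3]
finger_gap: 0.0855
finger_force: 0.0
```

```bash
python3 - <<'E'
from h import *
o=st()
c=shot('wrist','w4'); P=cloud(c,True); A=P.reshape(-1,3); A=A[~np.isnan(A).any(1)]
for n,x,y in(('p2',.4848,.267),('p3',.4695,.356)):
    k=(abs(A[:,0]-x)<.042)&(abs(A[:,1]-y)<.042)&(A[:,2]>.112)&(A[:,2]<.120); q=A[k]
    if len(q): print(n,k.sum(),cv2.minAreaRect((q[:,:2]*1000).astype(np.float32)))
c=shot('scene','s4'); p=tray('s4'); A=cloud(c).reshape(-1,3); B=A[A[:,2]>.09] 
d=B[:,:2]-tw(p,.085,.047); q=B[np.hypot(*d.T)<.06]; print('pack in tray',len(q),q.mean(0),q[:,2].max(), cv2.minAreaRect((q[:,:2]*1000).astype(np.float32)) if len(q) else 0)
go([.4838,.2668,.068],190)
E
```

```text
{'time': 16.5, 'tool_pos': [0.483, 0.268, 0.195], 'tool_rot': [0.7675, -0.641, 0.0, -0.0001], 'force': [0.8753, 0.3723, -0.2991], 'finger_gap': 0.0855, 'finger_force': 0.0, 'q': [0.8613, 0.1852, -0.3137, 0.0001, -1.0715, -0.6822]}
[[0.178, -0.984, 0.0], [-0.984, -0.178, 0.0], [-0.0, -0.0, -1.0]]
p2 5820 ((484.5999755859375, 267.2481994628906), (50.96053695678711, 67.4234848022461), 9.914267539978027)
p3 3604 ((469.13482666015625, 354.99468994140625), (51.21735382080078, 67.43061065673828), 9.852828979492188)
tray [ 0.5324 -0.1477 -0.1639] deg -9.4 n 976 resid 0.0015
ext [[-0.14, -0.09], [0.143, 0.162]]
pack in tray 620 [ 0.63507942 -0.11602337  0.10311663] 0.11085319189477583 ((629.4188232421875, -114.74405670166016), (61.962059020996094, 70.51885986328125), 79.15428924560547)
shift before any turn [-1.000e-01 -3.000e-01  1.268e+02]
turn rotvec deg [-0.   -0.    0.06] shift in turned frame [-1.000e-01 -4.000e-01  1.268e+02]
```

play_rows --increments '[{"dx": 0, "dy": -0.5, "dz": 40, "rx": 0, "ry": 0, "rz": 0}, {"dx": 0, "dy": 0, "dz": 40, "rx": 0, "ry": 0, "rz": 0}, {"dx": 0, "dy": 0, "dz": 30, "rx": 0, "ry": 0, "rz": 0}, {"dx": 0, "dy": 0, "dz": 16, "rx": 0, "ry": 0, "rz": 0}, {"dx": 0, "dy": 0, "dz": 0, "rx": 0, "ry": 0, "rz": 0}, {"dx": 0, "dy": 0, "dz": 0, "rx": 0, "ry": 0, "rz": 0}]'

```text
time: 17.2
tool_pos: [0.4846, 0.2665, 0.0691]
tool_rot: [0.766, -0.643, 0.0, 0.0]
force: [0.0, 1.1, -0.3]
finger_gap: 0.0852
finger_force: 0.0
```

play_rows --increments '[{"dx": 0, "dy": 0, "dz": 0, "rx": 0, "ry": 0, "rz": 0}, {"dx": 0, "dy": 0, "dz": 0, "rx": 0, "ry": 0, "rz": 0}, {"dx": 0, "dy": 0, "dz": 0, "rx": 0, "ry": 0, "rz": 0}, {"dx": 0, "dy": 0, "dz": 0, "rx": 0, "ry": 0, "rz": 0}, {"dx": 0, "dy": 0, "dz": 0, "rx": 0, "ry": 0, "rz": 0}, {"dx": 0, "dy": 0, "dz": 0, "rx": 0, "ry": 0, "rz": 0}, {"dx": 0, "dy": 0, "dz": 0, "rx": 0, "ry": 0, "rz": 0}]' --hand 0 --newtons 60

```text
time: 17.9
tool_pos: [0.4847, 0.2677, 0.07]
tool_rot: [0.766, -0.643, 0.0, -0.001]
force: [-1.3, -1.2, 7.1]
finger_gap: 0.0493
finger_force: 63.7
```

play_rows --increments '[{"dx": 0, "dy": 0, "dz": -10, "rx": 0, "ry": 0, "rz": 0}, {"dx": 0, "dy": 0, "dz": -10, "rx": 0, "ry": 0, "rz": 0}, {"dx": 0, "dy": 0, "dz": 0, "rx": 0, "ry": 0, "rz": 0}]'

```text
time: 18.2
tool_pos: [0.4846, 0.2679, 0.0904]
tool_rot: [0.766, -0.643, 0.0, -0.001]
force: [0.7, -0.5, -3.4]
finger_gap: 0.0491
finger_force: 63.1
```

play_rows --increments '[{"dx": 0, "dy": 0, "dz": -25, "rx": 0, "ry": 0, "rz": 0}, {"dx": 0, "dy": 0, "dz": -35, "rx": 0, "ry": 0, "rz": 0}, {"dx": 0, "dy": 0, "dz": -35, "rx": 0, "ry": 0, "rz": 0}, {"dx": 20, "dy": 1, "dz": 0, "rx": 0, "ry": 0, "rz": 0}, {"dx": 41, "dy": 1, "dz": 0, "rx": 0, "ry": 0, "rz": 0}, {"dx": 42, "dy": 1, "dz": 0, "rx": 0, "ry": 0, "rz": 0}, {"dx": 42, "dy": 1, "dz": 0, "rx": 0, "ry": 0, "rz": 0}, {"dx": 42, "dy": 1, "dz": 0, "rx": 0, "ry": 0, "rz": 0}, {"dx": 42, "dy": 1, "dz": 0, "rx": 0, "ry": 0, "rz": 0}, {"dx": 42, "dy": 1, "dz": 0, "rx": 0, "ry": 0, "rz": 0}, {"dx": 42, "dy": 1, "dz": 0, "rx": 0, "ry": 0, "rz": 0}, {"dx": 41, "dy": 0, "dz": 0, "rx": 0, "ry": 0, "rz": 0}]'

```text
time: 19.4
tool_pos: [0.5365, -0.0849, 0.1829]
tool_rot: [0.766, -0.643, -0.0, 0.0]
force: [1.3, 0.4, -2.3]
finger_gap: 0.0494
finger_force: 64.4
```

play_rows --increments '[{"dx": 20, "dy": 0, "dz": 0, "rx": 0, "ry": 0, "rz": -5}, {"dx": 0, "dy": 0, "dz": 0, "rx": 0, "ry": 0, "rz": -8}, {"dx": 0, "dy": 0, "dz": 0, "rx": 0, "ry": 0, "rz": -8}, {"dx": 0, "dy": 0, "dz": 0, "rx": 0, "ry": 0, "rz": -8}, {"dx": 0, "dy": 0, "dz": 0, "rx": 0, "ry": 0, "rz": -8}, {"dx": 0, "dy": 0, "dz": 0, "rx": 0, "ry": 0, "rz": -8}, {"dx": 0, "dy": 0, "dz": 0, "rx": 0, "ry": 0, "rz": -8}, {"dx": 0, "dy": 0, "dz": 0, "rx": 0, "ry": 0, "rz": -8}, {"dx": 0, "dy": 0, "dz": 0, "rx": 0, "ry": 0, "rz": -6}, {"dx": 0, "dy": 0, "dz": 0, "rx": 0, "ry": 0, "rz": -3}, {"dx": 0, "dy": 0, "dz": 0, "rx": 0, "ry": 0, "rz": 0}, {"dx": 0, "dy": 0, "dz": 0, "rx": 0, "ry": 0, "rz": 0}]'

```text
time: 20.6
tool_pos: [0.5403, -0.1028, 0.183]
tool_rot: [0.996, -0.088, -0.0, -0.0]
force: [0.4, 0.2, -3.6]
finger_gap: 0.0494
finger_force: 64.3
```

```bash
python3 - <<'E'
from h import *
o=st(); c=shot('scene','s5'); p=tray('s5'); d=shot('side','d5');tray('d5')
A=cloud(c).reshape(-1,3); A=np.r_[A,cloud(d).reshape(-1,3)]
B=A[(A[:,2]>.10)&(A[:,2]<.112)]; dd=B[:,:2]-tw(p,.09,.047); q=B[np.hypot(*dd.T)<.06]; print('pack in tray',len(q),cv2.minAreaRect((q[:,:2]*1000).astype(np.float32)) if len(q) else 0)
go([*tw(p,.0,.047),.066],np.degrees(p[2])+270)
E
```

```text
{'time': 20.6, 'tool_pos': [0.5403, -0.1028, 0.183], 'tool_rot': [0.9961, -0.0884, -0.0004, -0.0], 'force': [0.4202, 0.2341, -3.6029], 'finger_gap': 0.0494, 'finger_force': 64.2849, 'q': [0.168, 0.1923, -0.3341, -0.0003, -1.0452, 1.226]}
[[0.984, -0.176, -0.001], [-0.176, -0.984, 0.0], [-0.001, 0.0, -1.0]]
tray [ 0.5325 -0.148  -0.1637] deg -9.4 n 877 resid 0.0015
ext [[-0.14, -0.09], [0.143, 0.164]]
tray [ 0.5327 -0.1451 -0.1844] deg -10.6 n 743 resid 0.0016
ext [[-0.141, -0.092], [0.14, 0.161]]
pack in tray 793 ((631.1000366210938, -106.82695007324219), (58.475582122802734, 69.06864929199219), 79.70657348632812)
shift before any turn [ -0.5  -1.  117.3]
turn rotvec deg [ 0.    0.03 -0.73] shift in turned frame [ -0.5  -1.  117.3]
```

play_rows --increments '[{"dx": 0, "dy": 0, "dz": 35, "rx": 0, "ry": 0, "rz": 0}, {"dx": 0, "dy": 0, "dz": 40, "rx": 0, "ry": 0, "rz": 0}, {"dx": 0, "dy": 0, "dz": 28, "rx": 0, "ry": 0, "rz": 0}, {"dx": 0, "dy": 0, "dz": 13, "rx": 0, "ry": 0, "rz": 0}, {"dx": 0, "dy": 0, "dz": 4, "rx": 0, "ry": 0, "rz": 0}, {"dx": 0, "dy": 0, "dz": 2, "rx": 0, "ry": 0, "rz": 0}, {"dx": 0, "dy": 0, "dz": 0, "rx": 0, "ry": 0, "rz": 0}, {"dx": 0, "dy": 0, "dz": 0, "rx": 0, "ry": 0, "rz": 0}]'

```text
time: 21.5
tool_pos: [0.5418, -0.1025, 0.0629]
tool_rot: [0.996, -0.087, 0.001, -0.0]
force: [-0.1, 0.5, -3.6]
finger_gap: 0.0493
finger_force: 64.3
```

play_rows --increments '[{"dx": 0, "dy": 0, "dz": 1.5, "rx": 0, "ry": 0, "rz": 0}, {"dx": 0, "dy": 0, "dz": 1.5, "rx": 0, "ry": 0, "rz": 0}, {"dx": 0, "dy": 0, "dz": 0, "rx": 0, "ry": 0, "rz": 0}]'

```text
time: 21.8
tool_pos: [0.5415, -0.1025, 0.0601]
tool_rot: [0.996, -0.087, 0.001, -0.0]
force: [-3.1, 2.2, 7.3]
finger_gap: 0.0495
finger_force: 65.2
```

play_rows --increments '[{"dx": 0, "dy": 0, "dz": 0, "rx": 0, "ry": 0, "rz": 0}, {"dx": 0, "dy": 0, "dz": 0, "rx": 0, "ry": 0, "rz": 0}, {"dx": 0, "dy": 0, "dz": 0, "rx": 0, "ry": 0, "rz": 0}, {"dx": 0, "dy": 0, "dz": 0, "rx": 0, "ry": 0, "rz": 0}, {"dx": 0, "dy": 0, "dz": -10, "rx": 0, "ry": 0, "rz": 0}, {"dx": 0, "dy": 0, "dz": -40, "rx": 0, "ry": 0, "rz": 0}, {"dx": 0, "dy": 0, "dz": -45, "rx": 0, "ry": 0, "rz": 0}, {"dx": 0, "dy": 0, "dz": -40, "rx": 0, "ry": 0, "rz": 0}, {"dx": 0, "dy": 0, "dz": 0, "rx": 0, "ry": 0, "rz": 8}, {"dx": 0, "dy": 0, "dz": 0, "rx": 0, "ry": 0, "rz": 8}, {"dx": 0, "dy": 0, "dz": 0, "rx": 0, "ry": 0, "rz": 8}, {"dx": 0, "dy": 0, "dz": 0, "rx": 0, "ry": 0, "rz": 8}]' --hand 0.95

```text
time: 23.0
tool_pos: [0.5408, -0.1026, 0.1946]
tool_rot: [0.932, -0.361, 0.0, -0.0]
force: [0.4, -0.0, 0.1]
finger_gap: 0.0811
finger_force: 0.0
```

play_rows --increments '[{"dx": 0, "dy": 0, "dz": 0, "rx": 0, "ry": 0, "rz": 8}, {"dx": 0, "dy": 0, "dz": 0, "rx": 0, "ry": 0, "rz": 8}, {"dx": 0, "dy": 0, "dz": 0, "rx": 0, "ry": 0, "rz": 8}, {"dx": 0, "dy": 0, "dz": 0, "rx": 0, "ry": 0, "rz": 8}, {"dx": -42, "dy": -1, "dz": 0, "rx": 0, "ry": 0, "rz": 6}, {"dx": -42, "dy": 0, "dz": 0, "rx": 0, "ry": 0, "rz": 0}, {"dx": -42, "dy": -1, "dz": 0, "rx": 0, "ry": 0, "rz": 0}, {"dx": -42, "dy": 0, "dz": 0, "rx": 0, "ry": 0, "rz": 0}, {"dx": -42, "dy": -1, "dz": 0, "rx": 0, "ry": 0, "rz": 0}, {"dx": -42, "dy": 0, "dz": 0, "rx": 0, "ry": 0, "rz": 0}, {"dx": -42, "dy": -1, "dz": 0, "rx": 0, "ry": 0, "rz": 0}, {"dx": -42, "dy": 0, "dz": 0, "rx": 0, "ry": 0, "rz": 0}]' --hand 1

```text
time: 24.2
tool_pos: [0.4818, 0.2299, 0.1947]
tool_rot: [0.766, -0.643, 0.0, -0.001]
force: [0.2, -0.1, 0.3]
finger_gap: 0.0856
finger_force: 0.0
```

play_rows --increments '[{"dx": -42, "dy": -1, "dz": 0, "rx": 0, "ry": 0, "rz": 0}, {"dx": -42, "dy": -1, "dz": 0, "rx": 0, "ry": 0, "rz": 0}, {"dx": -42, "dy": -1, "dz": 0, "rx": 0, "ry": 0, "rz": 0}, {"dx": 0, "dy": 0, "dz": 0, "rx": 0, "ry": 0, "rz": 0}, {"dx": 0, "dy": 0, "dz": 0, "rx": 0, "ry": 0, "rz": 0}]'

```text
time: 24.7
tool_pos: [0.4629, 0.3536, 0.1938]
tool_rot: [0.766, -0.642, 0.0, 0.0]
force: [0.5, 0.4, 0.7]
finger_gap: 0.0854
finger_force: 0.0
```

```bash
python3 - <<'E'
from h import *
o=st()
c=shot('wrist','w6'); P=cloud(c,True); A=P.reshape(-1,3); A=A[~np.isnan(A).any(1)]
for n,x,y in(('p3',.469,.355),):
    k=(abs(A[:,0]-x)<.042)&(abs(A[:,1]-y)<.042)&(A[:,2]>.112)&(A[:,2]<.120); q=A[k]
    if len(q): print(n,k.sum(),cv2.minAreaRect((q[:,:2]*1000).astype(np.float32)))
c=shot('scene','s6'); p=tray('s6'); shot('side','d6'); tray('d6')
go([.468,.3549,.068],190)
E
```

```text
{'time': 24.7, 'tool_pos': [0.4629, 0.3536, 0.1938], 'tool_rot': [0.7665, -0.6423, 0.0, 0.0001], 'force': [0.4615, 0.374, 0.6523], 'finger_gap': 0.0854, 'finger_force': 0.0, 'q': [0.9878, 0.2354, -0.251, 0.0, -1.0847, -0.8119]}
[[0.175, -0.985, -0.0], [-0.985, -0.175, -0.0], [0.0, 0.0, -1.0]]
p3 5751 ((469.13885498046875, 355.2967224121094), (50.953216552734375, 66.58253479003906), 10.083731651306152)
tray [ 0.5325 -0.1477 -0.1629] deg -9.3 n 932 resid 0.002
ext [[-0.141, -0.09], [0.143, 0.162]]
tray [ 0.5324 -0.1462 -0.1836] deg -10.5 n 378 resid 0.0024
ext [[-0.141, -0.09], [0.141, 0.168]]
shift before any turn [ -2.2  -5.  126. ]
turn rotvec deg [-0.    0.   -0.06] shift in turned frame [ -2.2  -5.  126. ]
```

play_rows --increments '[{"dx": -1, "dy": -5, "dz": 40, "rx": 0, "ry": 0, "rz": 0}, {"dx": 0, "dy": 0, "dz": 40, "rx": 0, "ry": 0, "rz": 0}, {"dx": 0, "dy": 0, "dz": 30, "rx": 0, "ry": 0, "rz": 0}, {"dx": 0, "dy": 0, "dz": 15, "rx": 0, "ry": 0, "rz": 0}, {"dx": 0, "dy": 0, "dz": 0, "rx": 0, "ry": 0, "rz": 0}, {"dx": 0, "dy": 0, "dz": 0, "rx": 0, "ry": 0, "rz": 0}]'

```text
time: 25.45
tool_pos: [0.4687, 0.3541, 0.0693]
tool_rot: [0.766, -0.643, 0.0, -0.0]
force: [-0.4, 0.0, 0.6]
finger_gap: 0.0857
finger_force: 0.0
```

play_rows --increments '[{"dx": 0, "dy": 0, "dz": 0, "rx": 0, "ry": 0, "rz": 0}, {"dx": 0, "dy": 0, "dz": 0, "rx": 0, "ry": 0, "rz": 0}, {"dx": 0, "dy": 0, "dz": 0, "rx": 0, "ry": 0, "rz": 0}, {"dx": 0, "dy": 0, "dz": 0, "rx": 0, "ry": 0, "rz": 0}, {"dx": 0, "dy": 0, "dz": 0, "rx": 0, "ry": 0, "rz": 0}, {"dx": 0, "dy": 0, "dz": 0, "rx": 0, "ry": 0, "rz": 0}, {"dx": 0, "dy": 0, "dz": 0, "rx": 0, "ry": 0, "rz": 0}]' --hand 0 --newtons 60

```text
time: 26.15
tool_pos: [0.4689, 0.3554, 0.0703]
tool_rot: [0.766, -0.643, 0.0, -0.001]
force: [-0.6, -0.6, 7.3]
finger_gap: 0.0495
finger_force: 63.9
```

play_rows --increments '[{"dx": 0, "dy": 0, "dz": -10, "rx": 0, "ry": 0, "rz": 0}, {"dx": 0, "dy": 0, "dz": -10, "rx": 0, "ry": 0, "rz": 0}, {"dx": 0, "dy": 0, "dz": 0, "rx": 0, "ry": 0, "rz": 0}]'

```text
time: 26.45
tool_pos: [0.4687, 0.3554, 0.0903]
tool_rot: [0.766, -0.643, -0.0, -0.001]
force: [-0.1, 0.2, -3.2]
finger_gap: 0.0496
finger_force: 63.2
```

play_rows --increments '[{"dx": 0, "dy": 0, "dz": -25, "rx": 0, "ry": 0, "rz": 0}, {"dx": 0, "dy": 0, "dz": -35, "rx": 0, "ry": 0, "rz": 0}, {"dx": 0, "dy": 0, "dz": -35, "rx": 0, "ry": 0, "rz": 0}, {"dx": 20, "dy": 4, "dz": 0, "rx": 0, "ry": 0, "rz": 0}, {"dx": 39, "dy": 8, "dz": 0, "rx": 0, "ry": 0, "rz": 0}, {"dx": 39, "dy": 8, "dz": 0, "rx": 0, "ry": 0, "rz": 0}, {"dx": 39, "dy": 8, "dz": 0, "rx": 0, "ry": 0, "rz": 0}, {"dx": 39, "dy": 8, "dz": 0, "rx": 0, "ry": 0, "rz": 0}, {"dx": 39, "dy": 8, "dz": 0, "rx": 0, "ry": 0, "rz": 0}, {"dx": 39, "dy": 8, "dz": 0, "rx": 0, "ry": 0, "rz": 0}, {"dx": 39, "dy": 8, "dz": 0, "rx": 0, "ry": 0, "rz": 0}, {"dx": 39, "dy": 8, "dz": 0, "rx": 0, "ry": 0, "rz": 0}]'

```text
time: 27.65
tool_pos: [0.4574, 0.014, 0.183]
tool_rot: [0.766, -0.643, -0.0, 0.0]
force: [0.9, -0.9, -3.7]
finger_gap: 0.0496
finger_force: 65.2
```

play_rows --increments '[{"dx": 39, "dy": 8, "dz": 0, "rx": 0, "ry": 0, "rz": 0}, {"dx": 39, "dy": 8, "dz": 0, "rx": 0, "ry": 0, "rz": 0}, {"dx": 23, "dy": 4, "dz": 0, "rx": 0, "ry": 0, "rz": -5}, {"dx": 0, "dy": 0, "dz": 0, "rx": 0, "ry": 0, "rz": -8}, {"dx": 0, "dy": 0, "dz": 0, "rx": 0, "ry": 0, "rz": -8}, {"dx": 0, "dy": 0, "dz": 0, "rx": 0, "ry": 0, "rz": -8}, {"dx": 0, "dy": 0, "dz": 0, "rx": 0, "ry": 0, "rz": -8}, {"dx": 0, "dy": 0, "dz": 0, "rx": 0, "ry": 0, "rz": -8}, {"dx": 0, "dy": 0, "dz": 0, "rx": 0, "ry": 0, "rz": -8}, {"dx": 0, "dy": 0, "dz": 0, "rx": 0, "ry": 0, "rz": -8}, {"dx": 0, "dy": 0, "dz": 0, "rx": 0, "ry": 0, "rz": -6}, {"dx": 0, "dy": 0, "dz": 0, "rx": 0, "ry": 0, "rz": -3}]'

```text
time: 28.85
tool_pos: [0.4554, -0.0873, 0.1828]
tool_rot: [0.996, -0.086, -0.001, -0.0]
force: [-0.3, 0.3, -4.8]
finger_gap: 0.0496
finger_force: 65.0
```

play_rows --increments '[{"dx": 0, "dy": 0, "dz": 0, "rx": 0, "ry": 0, "rz": 0}, {"dx": 0, "dy": 0, "dz": 0, "rx": 0, "ry": 0, "rz": 0}]'

```text
time: 29.05
tool_pos: [0.4558, -0.0872, 0.1831]
tool_rot: [0.996, -0.088, -0.0, -0.0]
force: [0.2, -0.1, -4.6]
finger_gap: 0.049
finger_force: 65.0
```

```bash
python3 - <<'E'
from h import *
o=st(); c=shot('scene','s7'); p=tray('s7'); d=shot('side','d7');tray('d7')
go([*tw(p,-.083,.047),.066],260)
# hooks/scrapers from first pictures: points by height
A=np.r_[cloud(load('scene0')).reshape(-1,3),cloud(load('side0')).reshape(-1,3),cloud(c).reshape(-1,3),cloud(d).reshape(-1,3)]
for n,x,y in(('s2',.537,-.375),('s1',.442,-.388)):
    for lo,hi in((.07,.11),(.12,.158),(.165,.192),(.195,.22)):
        k=(abs(A[:,0]-x)<.045)&(abs(A[:,1]-y)<(.025 if hi<.2 else .12))&(A[:,2]>lo)&(A[:,2]<hi); q=A[k]
        if len(q)>5: print(n,lo,hi,len(q),np.median(q,0).round(4),cv2.minAreaRect((q[:,:2]*1000).astype(np.float32)))
E
```

```text
{'time': 29.05, 'tool_pos': [0.4558, -0.0872, 0.1831], 'tool_rot': [0.9961, -0.0883, -0.0004, -0.0], 'force': [0.2487, -0.0614, -4.5673], 'finger_gap': 0.049, 'finger_force': 65.0251, 'q': [0.2367, 0.0471, -0.5053, -0.0004, -1.0191, 1.1574]}
[[0.984, -0.176, -0.001], [-0.176, -0.984, 0.0], [-0.001, -0.0, -1.0]]
tray [ 0.5325 -0.1479 -0.1643] deg -9.4 n 903 resid 0.0019
ext [[-0.14, -0.09], [0.143, 0.161]]
tray [ 0.5326 -0.1464 -0.1829] deg -10.5 n 718 resid 0.0025
ext [[-0.141, -0.089], [0.14, 0.164]]
shift before any turn [  2.4   0.3 117.3]
turn rotvec deg [-0.    0.02 -0.11] shift in turned frame [  2.3   0.3 117.3]
s2 0.07 0.11 380 [ 0.5523 -0.3961  0.0908] ((540.8478393554688, -392.92169189453125), (60.858154296875, 14.165282249450684), 0.055312901735305786)
s2 0.12 0.158 256 [ 0.5448 -0.3929  0.1382] ((540.342041015625, -391.6947326660156), (26.792207717895508, 16.47142219543457), 0.3072355091571808)
s2 0.165 0.192 117 [ 0.558  -0.3947  0.178 ] ((542.3250122070312, -392.3045654296875), (14.287091255187988, 40.10047912597656), 88.49917602539062)
s2 0.195 0.22 772 [ 0.5436 -0.4012  0.2053] ((539.168212890625, -410.07269287109375), (93.6236572265625, 42.52769470214844), 80.2867431640625)
s1 0.07 0.11 324 [ 0.4512 -0.4097  0.091 ] ((446.85430908203125, -407.4130859375), (60.669837951660156, 12.051153182983398), 1.6029906272888184)
s1 0.12 0.158 178 [ 0.4543 -0.4058  0.1365] ((448.3919677734375, -404.79083251953125), (14.733134269714355, 26.962873458862305), 84.0512924194336)
s1 0.165 0.192 106 [ 0.4642 -0.4078  0.1783] ((447.43841552734375, -405.9013977050781), (13.342110633850098, 41.67341232299805), 89.05681610107422)
s1 0.195 0.22 639 [ 0.4499 -0.4141  0.2045] ((444.90179443359375, -422.3736877441406), (92.27766418457031, 42.524784088134766), 79.50604248046875)
```

play_rows --increments '[{"dx": 2, "dy": 0, "dz": 35, "rx": 0, "ry": 0, "rz": 0}, {"dx": 0, "dy": 0, "dz": 40, "rx": 0, "ry": 0, "rz": 0}, {"dx": 0, "dy": 0, "dz": 28, "rx": 0, "ry": 0, "rz": 0}, {"dx": 0, "dy": 0, "dz": 13, "rx": 0, "ry": 0, "rz": 0}, {"dx": 0, "dy": 0, "dz": 4, "rx": 0, "ry": 0, "rz": 0}, {"dx": 0, "dy": 0, "dz": 2, "rx": 0, "ry": 0, "rz": 0}, {"dx": 0, "dy": 0, "dz": 0, "rx": 0, "ry": 0, "rz": 0}, {"dx": 0, "dy": 0, "dz": 0, "rx": 0, "ry": 0, "rz": 0}]'

```text
time: 29.95
tool_pos: [0.4592, -0.0873, 0.0625]
tool_rot: [0.996, -0.087, 0.001, -0.0]
force: [0.6, -0.1, -4.6]
finger_gap: 0.0497
finger_force: 65.0
```

play_rows --increments '[{"dx": 0, "dy": 0, "dz": 1.5, "rx": 0, "ry": 0, "rz": 0}, {"dx": 0, "dy": 0, "dz": 1, "rx": 0, "ry": 0, "rz": 0}, {"dx": 0, "dy": 0, "dz": 0, "rx": 0, "ry": 0, "rz": 0}]'

```text
time: 30.25
tool_pos: [0.4592, -0.0873, 0.0603]
tool_rot: [0.996, -0.087, 0.001, -0.0]
force: [-3.1, 1.6, 7.4]
finger_gap: 0.0498
finger_force: 66.0
```

play_rows --increments '[{"dx": 0, "dy": 0, "dz": 0, "rx": 0, "ry": 0, "rz": 0}, {"dx": 0, "dy": 0, "dz": 0, "rx": 0, "ry": 0, "rz": 0}, {"dx": 0, "dy": 0, "dz": 0, "rx": 0, "ry": 0, "rz": 0}, {"dx": 0, "dy": 0, "dz": 0, "rx": 0, "ry": 0, "rz": 0}, {"dx": 0, "dy": 0, "dz": -10, "rx": 0, "ry": 0, "rz": 0}, {"dx": 0, "dy": 0, "dz": -40, "rx": 0, "ry": 0, "rz": 0}, {"dx": 0, "dy": 0, "dz": -45, "rx": 0, "ry": 0, "rz": 0}, {"dx": 0, "dy": 0, "dz": -45, "rx": 0, "ry": 0, "rz": 0}, {"dx": 0, "dy": 0, "dz": -45, "rx": 0, "ry": 0, "rz": 0}, {"dx": 0, "dy": 0, "dz": -45, "rx": 0, "ry": 0, "rz": 0}, {"dx": 0, "dy": 0, "dz": -45, "rx": 0, "ry": 0, "rz": 0}, {"dx": 0, "dy": 0, "dz": 0, "rx": 0, "ry": 0, "rz": 0}]' --hand 0.95

```text
time: 31.45
tool_pos: [0.4607, -0.0879, 0.3416]
tool_rot: [0.996, -0.087, 0.006, -0.001]
force: [-0.6, -0.2, 0.0]
finger_gap: 0.0813
finger_force: 0.0
```

```bash
python3 - <<'E'
from h import *
o=st(); M=R.from_quat(o['tool_rot']).as_matrix()
c=shot('wrist','w8'); print('cam in tool',(M.T@(np.array(c['origin'])-o['tool_pos'])).round(3),(M.T@rot(c)).round(2).tolist())
s=shot('scene','s8'); d=shot('side','d8'); tray('s8'); tray('d8')
cv2.imwrite('pics/v8.png',np.hstack([cv2.resize(s['img'],(400,300)),cv2.resize(c['img'],(400,300))]))
E
```

```text
{'time': 31.45, 'tool_pos': [0.4607, -0.0879, 0.3416], 'tool_rot': [0.9962, -0.0872, 0.0056, -0.0006], 'force': [-0.6262, -0.2349, 0.0356], 'finger_gap': 0.0813, 'finger_force': 0.0, 'q': [0.235, -0.0538, -0.2385, 0.0026, -1.3751, 1.1608]}
[[0.985, -0.174, 0.011], [-0.174, -0.985, 0.0], [0.011, -0.002, -1.0]]
cam in tool [ 0.084 -0.    -0.143] [[0.0, 0.95, 0.33], [1.0, -0.0, 0.0], [0.0, 0.33, -0.95]]
tray [ 0.5321 -0.1479 -0.16  ] deg -9.2 n 848 resid 0.0024
ext [[-0.14, -0.09], [0.143, 0.161]]
tray [ 0.5334 -0.1469 -0.1728] deg -9.9 n 782 resid 0.0028
ext [[-0.141, -0.089], [0.139, 0.161]]
```

View pics/v8.png

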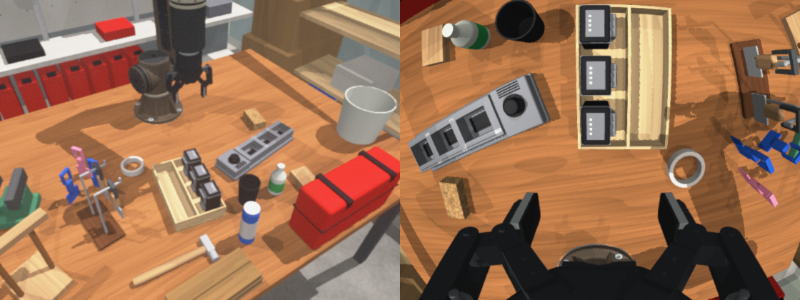

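All three packs stand upright in the wide compartment, at the right-hand (wrist) view's (600,25), (600,75) and (600,122), and the tray is flat. Next, the scrapers.

play_rows --increments '[{"dx": 0, "dy": 0, "dz": 0, "rx": 0, "ry": 0, "rz": 7}, {"dx": 0, "dy": 0, "dz": 0, "rx": 0, "ry": 0, "rz": 8}, {"dx": 0, "dy": 0, "dz": 0, "rx": 0, "ry": 0, "rz": 8}, {"dx": 0, "dy": 0, "dz": 0, "rx": 0, "ry": 0, "rz": 8}, {"dx": 0, "dy": 0, "dz": 0, "rx": 0, "ry": 0, "rz": 8}, {"dx": 0, "dy": 0, "dz": 0, "rx": 0, "ry": 0, "rz": 8}, {"dx": 0, "dy": 0, "dz": 0, "rx": 0, "ry": 0, "rz": 8}, {"dx": 0, "dy": 0, "dz": 0, "rx": 0, "ry": 0, "rz": 8}, {"dx": 0, "dy": 0, "dz": 0, "rx": 0, "ry": 0, "rz": 8}, {"dx": 37, "dy": -6, "dz": 0, "rx": 0, "ry": 0, "rz": 0}, {"dx": 37, "dy": -6, "dz": 0, "rx": 0, "ry": 0, "rz": 0}, {"dx": 37, "dy": -6, "dz": 0, "rx": 0, "ry": 0, "rz": 0}]' --hand 0.6

```text
time: 32.8
tool_pos: [0.4932, -0.1952, 0.333]
tool_rot: [0.761, -0.649, -0.001, 0.001]
force: [-0.0, 0.2, 0.2]
finger_gap: 0.0514
finger_force: 0.0
```

play_rows --increments '[{"dx": 37, "dy": -6, "dz": 0, "rx": 0, "ry": 0, "rz": 0}, {"dx": 37, "dy": -5, "dz": 0, "rx": 0, "ry": 0, "rz": 0}, {"dx": 37, "dy": -5, "dz": 0, "rx": 0, "ry": 0, "rz": 0}, {"dx": 0, "dy": 0, "dz": 0, "rx": 0, "ry": 5, "rz": 0}, {"dx": 0, "dy": 0, "dz": 0, "rx": 0, "ry": 6, "rz": 0}, {"dx": 0, "dy": 0, "dz": 0, "rx": 0, "ry": 6, "rz": 0}, {"dx": 0, "dy": 0, "dz": 0, "rx": 0, "ry": 6, "rz": 0}, {"dx": 0, "dy": 0, "dz": 0, "rx": 0, "ry": 6, "rz": 0}, {"dx": 0, "dy": 0, "dz": 0, "rx": 0, "ry": 6, "rz": 0}, {"dx": 0, "dy": 0, "dz": 0, "rx": 0, "ry": 0, "rz": 0}]'

```text
time: 33.8
tool_pos: [0.5242, -0.3006, 0.3305]
tool_rot: [0.726, -0.617, 0.228, 0.199]
force: [-0.8, -0.1, -0.2]
finger_gap: 0.0512
finger_force: 0.0
```

```bash
python3 - <<'E'
from h import *
st()
E
```

```text
{'time': 33.8, 'tool_pos': [0.5242, -0.3006, 0.3305], 'tool_rot': [0.7263, -0.6174, 0.2276, 0.1987], 'force': [-0.8226, -0.1009, -0.2499], 'finger_gap': 0.0512, 'finger_force': 0.0, 'q': [0.1159, 0.0453, -0.5696, 0.7197, -1.0623, -0.3502]}
[[0.134, -0.987, 0.085], [-0.806, -0.159, -0.57], [0.576, 0.008, -0.817]]
```

play_rows --increments '[{"dx": 0, "dy": 0, "dz": 0, "rx": 0, "ry": 6, "rz": 0}, {"dx": 0, "dy": 0, "dz": 0, "rx": 0, "ry": 6, "rz": 0}, {"dx": 0, "dy": 0, "dz": 0, "rx": 0, "ry": 6, "rz": 0}, {"dx": 0, "dy": 0, "dz": 0, "rx": 0, "ry": 6, "rz": 0}, {"dx": 0, "dy": 0, "dz": 0, "rx": 0, "ry": 6, "rz": 0}, {"dx": 0, "dy": 0, "dz": 0, "rx": 0, "ry": 5, "rz": 0}, {"dx": 0, "dy": 0, "dz": 0, "rx": 0, "ry": 3, "rz": 0}, {"dx": 0, "dy": 0, "dz": 0, "rx": 0, "ry": 0, "rz": 0}, {"dx": 0, "dy": 0, "dz": 0, "rx": 0, "ry": 0, "rz": 0}]'

```text
time: 34.7
tool_pos: [0.5266, -0.3019, 0.3336]
tool_rot: [0.612, -0.523, 0.451, 0.387]
force: [0.3, -0.4, 0.3]
finger_gap: 0.0513
finger_force: 0.0
```

```bash
cat >> h.py <<'E'
def scr(fns):
    for f in fns:
        A=cloud(load(f),f[0]=='w').reshape(-1,3); A=A[~np.isnan(A).any(1)]
        for n,x,y in(('s2',.5405,-.392),('s1',.447,-.406)):
            for lo,hi in((.075,.112),(.12,.158)):
                k=(abs(A[:,0]-x)<.042)&(abs(A[:,1]-y)<.03)&(A[:,2]>lo)&(A[:,2]<hi); q=A[k]
                if len(q)>20: print(f,n,lo,len(q),'med',np.median(q,0).round(4),cv2.minAreaRect((q[:,:2]*1000).astype(np.float32)))
E
python3 - <<'E'
from h import *
o=st(); shot('wrist','w9'); scr(['w9','w8','scene0','side0'])
E
```

```text
{'time': 34.7, 'tool_pos': [0.5266, -0.3019, 0.3336], 'tool_rot': [0.6115, -0.5226, 0.451, 0.3868], 'force': [0.2536, -0.3679, 0.3018], 'finger_gap': 0.0513, 'finger_force': 0.0, 'q': [0.1583, 0.1869, -0.9663, 1.4434, -1.3001, -1.1345]}
[[0.047, -0.988, 0.147], [-0.29, -0.155, -0.944], [0.956, 0.002, -0.294]]
w9 s2 0.075 641 med [ 0.5387 -0.3987  0.0928] ((538.8212280273438, -398.5451965332031), (60.05973815917969, 3.0338728427886963), 6.773646831512451)
w9 s2 0.12 416 med [ 0.5381 -0.3929  0.14  ] ((538.9052124023438, -395.11395263671875), (9.400816917419434, 26.119937896728516), 86.78947448730469)
w9 s1 0.075 104 med [ 0.471  -0.4077  0.0918] ((469.9088134765625, -407.9362487792969), (4.476852893829346, 10.9230375289917), 76.87531280517578)
w8 s2 0.075 610 med [ 0.539  -0.3985  0.0935] ((538.6170654296875, -398.47576904296875), (60.3782844543457, 5.68651008605957), 4.669277191162109)
w8 s2 0.12 370 med [ 0.5389 -0.3931  0.1401] ((538.8919067382812, -396.6228332519531), (12.450653076171875, 27.428552627563477), 89.82135009765625)
w8 s1 0.075 563 med [ 0.4459 -0.4107  0.0932] ((444.4
[... 730 characters left out ...]
] ((451.14007568359375, -417.1026611328125), (26.430341720581055, 13.765932083129883), 45.57637405395508)
side0 s2 0.075 200 med [ 0.5417 -0.3967  0.0924] ((540.1419677734375, -396.08544921875), (59.67123794555664, 17.052101135253906), 8.38475227355957)
side0 s2 0.12 97 med [ 0.5392 -0.3916  0.1385] ((539.548095703125, -395.7978515625), (24.79671287536621, 25.247989654541016), 88.79418182373047)
side0 s1 0.075 206 med [ 0.445  -0.4096  0.094 ] ((446.3164978027344, -409.27593994140625), (59.71673583984375, 16.62383460998535), 3.978879451751709)
side0 s1 0.12 86 med [ 0.4476 -0.4037  0.1386] ((446.2191467285156, -403.75628662109375), (21.58135414123535, 13.648185729980469), 1.4420055150985718)
```

View pics/w9.png

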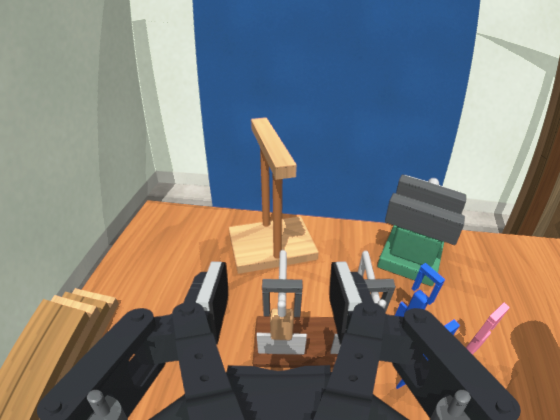

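The wrist view shows the grey, wooden-handled scraper2 at (283,310), between the fingers. The blue and pink look-alikes at (425,290) and (490,330) are off to the right. I'll lower to a standoff in front of the handle.

play_rows --increments '[{"dx": -37, "dy": 0, "dz": 14, "rx": 0, "ry": 0, "rz": 0}, {"dx": -37, "dy": 0, "dz": 14, "rx": 0, "ry": 0, "rz": 0}, {"dx": -37, "dy": 0, "dz": 14, "rx": 0, "ry": 0, "rz": 0}, {"dx": 0, "dy": 0, "dz": 0, "rx": 0, "ry": 0, "rz": 0}]'

```text
time: 35.15
tool_pos: [0.542, -0.308, 0.2167]
tool_rot: [0.61, -0.526, 0.445, 0.391]
force: [0.1, 0.3, 0.9]
finger_gap: 0.0514
finger_force: 0.0
```

```bash
python3 - <<'E'
from h import *
o=st(); go([.5286,-.314,.136])
E
```

```text
{'time': 35.15, 'tool_pos': [0.542, -0.308, 0.2167], 'tool_rot': [0.6103, -0.526, 0.445, 0.3909], 'force': [0.1368, 0.3334, 0.852], 'finger_gap': 0.0514, 'finger_force': 0.0, 'q': [0.0928, 0.3931, -1.015, 1.5655, -1.2645, -1.3909]}
[[0.051, -0.99, 0.132], [-0.294, -0.141, -0.945], [0.954, 0.009, -0.298]]
shift before any turn [-75.9  13.4  27.9]
```

```bash
cat > kin.py <<'E'
import numpy as np
from scipy.optimize import brentq, fsolve
Q=np.array([[-.9829,.3594,.011,-.0004,-1.2241,-.2881],[.5134,.0762,-.1964,-.0002,-1.2999,-1.7827],[.7134,.149,-.3506,-.0004,-1.0735,-.5376],[.1232,.3284,-.1448,-.0004,-1.0999,1.2705],[.8613,.1852,-.3137,.0001,-1.0715,-.6822],[.168,.1923,-.3341,-.0003,-1.0452,1.226],[.9878,.2354,-.251,0,-1.0847,-.8119],[.2367,.0471,-.5053,-.0004,-1.0191,1.1574],[.235,-.0538,-.2385,.0026,-1.3751,1.1608],[.1159,.0453,-.5696,.7197,-1.0623,-.3502],[.1583,.1869,-.9663,1.4434,-1.3001,-1.1345],[.0928,.3931,-1.015,1.5655,-1.2645,-1.3909]])
T=np.array([[.1992,-.6444,.2303],[.5224,.0744,.3005],[.5,.1792,.1983],[.6247,-.1158,.1836],[.483,.268,.195],[.5403,-.1028,.183],[.4629,.3536,.1938],[.4558,-.0872,.1831],[.4607,-.0879,.3416],[.5242,-.3006,.3305],[.5266,-.3019,.3336],[.542,-.308,.2167]])
Z=np.array([[0,0,-1]]*9+[[.085,-.57,-.817],[.147,-.944,-.294],[.132,-.945,-.298]],float)
def rows(q):
    c,s=np.cos(q[0]),np.sin(q[0]);p=q[1]-q[2]
    # unknown a1,L2,L4,e,lat,z1 (tool L handled via Z)
    r=[1,np.sin(q[1]),np.cos(p),np.sin(p)]; zz=[0,np.cos(q[1]),-np.sin(p),np.cos(p)]
    return np.array([[c*v for v in r]+[-s,0],[s*v for v in r]+[c,0],zz+[0,1]])
M=np.vstack([np.hstack([rows(q),z[:,None]]) for q,z in zip(Q,Z)])
X,res,rk,sv=np.linalg.lstsq(M,T.ravel(),rcond=None)
if __name__=='__main__': print('a1,L2,L4,e,lat,z1,L',X.round(4),'rms',np.sqrt(np.mean((M@X-T.ravel())**2)).round(4))
def ik(t,z,g=(.1,.3,-.8)):
    W=np.array(t)-X[6]*np.array(z)
    f=lambda q:rows(q)@X[:6]-W
    q,_,ok,_=fsolve(f,g,full_output=True)
    if ok!=1: return None
    p=q[1]-q[2]; c,s=np.cos(q[0]),np.sin(q[0])
    f=np.array([c*np.cos(p),s*np.cos(p),-np.sin(p)]); u=np.array([c*np.sin(p),s*np.sin(p),np.cos(p)]); l=np.array([-s,c,0])
    q5=-np.arccos(np.clip(f@z,-1,1)); q4=np.arctan2(-(l@z),-(u@z))
    return np.r_[q,q4,q5]
E
python3 - <<'E'
from kin import *
import subprocess; print(X.round(4),np.sqrt(np.mean((M@X-T.ravel())**2)).round(4))
for i in(9,10,11): print(ik(T[i],Z[i]).round(3),Q[i])
for name,h in(('s2',(.5393,-.400,.14)),('s1',(.446,-.412,.14))):
  for a in(7.3,0,-8):   # approach azimuth: -90+a
    for t in(0,10,17,25):
      A,tt=np.radians(-90+a),np.radians(t); z=np.array([np.cos(A)*np.cos(tt),np.sin(A)*np.cos(tt),-np.sin(tt)])
      r=[]
      for back in(0,.1):
        tc=np.array(h)+.014*z-np.array([.128,-.992,0])*back; q=ik(tc,z); r.append(None if q is None else q.round(2).tolist())
      print(name,a,t,r)
E
```

```text
[ 0.2539  0.5461  0.1929  0.015  -0.1899 -0.0143  0.2193] 0.0268
[ 0.028  0.099 -0.079  0.626 -1.357] [ 0.1159  0.0453 -0.5696  0.7197 -1.0623 -0.3502]
[ 0.197  0.126 -0.684  1.332 -1.385] [ 0.1583  0.1869 -0.9663  1.4434 -1.3001 -1.1345]
[ 0.178  0.459 -1.234  1.57  -1.266] [ 0.0928  0.3931 -1.015   1.5655 -1.2645 -1.3909]
s2 7.3 0 [None, None]
s2 7.3 10 [None, None]
s2 7.3 17 [None, None]
s2 7.3 25 [[-0.05, 0.7, -1.38, 1.94, -1.28], None]
s2 0 0 [None, None]
s2 0 10 [None, None]
s2 0 17 [[-0.03, 0.81, -1.41, 1.77, -1.35], None]
s2 0 25 [[-0.04, 0.66, -1.21, 1.75, -1.17], None]
s2 -8 0 [None, None]
s2 -8 10 [[-0.02, 0.85, -1.31, 1.57, -1.36], None]
s2 -8 17 [[-0.03, 0.75, -1.18, 1.57, -1.25], None]
s2 -8 25 [[-0.05, 0.65, -1.05, 1.54, -1.13], [0.14, 0.69, -1.33, 1.52, -1.06]]
s1 7.3 0 [None, None]
s1 7.3 10 [None, None]
s1 7.3 17 [None, None]
s1 7.3 25 [None, None]
s1 0 0 [None, None]
s1 0 10 [None, None]
s1 0 17 [None, None]
s1 0 25 [None, None]
s1 -8 0 [None, None]
s1 -8 10 [None, None]
s1 -8 17 [None, None]
s1 -8 25 [None, None]
```

Joint ranges rule out the level grasp on the handle, so I'll grip the loop from above instead, with the fingers straddling the rod. I'm tilting the tool back upright.

play_rows --increments '[{"dx": 40, "dy": 0, "dz": -14, "rx": 0, "ry": 0, "rz": 0}, {"dx": 40, "dy": 0, "dz": -14, "rx": 0, "ry": 0, "rz": 0}, {"dx": 0, "dy": 0, "dz": 0, "rx": 0, "ry": -6, "rz": 0}, {"dx": 0, "dy": 0, "dz": 0, "rx": 0, "ry": -7, "rz": 0}, {"dx": 0, "dy": 0, "dz": 0, "rx": 0, "ry": -7, "rz": 0}, {"dx": 0, "dy": 0, "dz": 0, "rx": 0, "ry": -7, "rz": 0}, {"dx": 0, "dy": 0, "dz": 0, "rx": 0, "ry": -7, "rz": 0}, {"dx": 0, "dy": 0, "dz": 0, "rx": 0, "ry": -7, "rz": 0}, {"dx": 0, "dy": 0, "dz": 0, "rx": 0, "ry": -7, "rz": 0}, {"dx": 0, "dy": 0, "dz": 0, "rx": 0, "ry": -7, "rz": 0}, {"dx": 0, "dy": 0, "dz": 0, "rx": 0, "ry": -7, "rz": 0}, {"dx": 0, "dy": 0, "dz": 0, "rx": 0, "ry": -7, "rz": 0}]'

```text
time: 36.35
tool_pos: [0.5428, -0.3026, 0.3088]
tool_rot: [0.757, -0.652, 0.025, 0.018]
force: [0.4, -0.5, -0.6]
finger_gap: 0.0512
finger_force: 0.0
```

play_rows --increments '[{"dx": 0, "dy": 0, "dz": 0, "rx": 0, "ry": -4, "rz": 0}, {"dx": 0, "dy": 0, "dz": 0, "rx": 0, "ry": 0, "rz": 0}, {"dx": 0, "dy": 0, "dz": 0, "rx": 0, "ry": 0, "rz": 0}]'

```text
time: 36.65
tool_pos: [0.5417, -0.3045, 0.3063]
tool_rot: [0.756, -0.655, -0.001, -0.001]
force: [-0.0, -0.6, -0.2]
finger_gap: 0.0511
finger_force: 0.0
```

```bash
python3 - <<'E'
from h import *
o=st(); go([.5393,-.400,.28],187.3)
E
```

```text
{'time': 36.65, 'tool_pos': [0.5417, -0.3045, 0.3063], 'tool_rot': [0.7559, -0.6546, -0.0014, -0.0008], 'force': [-0.0267, -0.6389, -0.2425], 'finger_gap': 0.0511, 'finger_force': 0.0, 'q': [-0.2002, 0.2354, 0.0099, -0.0028, -1.347, 0.3442]}
[[0.143, -0.99, -0.001], [-0.99, -0.143, 0.003], [-0.003, 0.001, -1.0]]
shift before any turn [94.2 16.  26. ]
turn rotvec deg [0.04 0.18 0.92] shift in turned frame [94.4 14.5 26.3]
```

play_rows --increments '[{"dx": 32, "dy": 5, "dz": 0, "rx": 0, "ry": 0, "rz": 0.9}, {"dx": 32, "dy": 5, "dz": 0, "rx": 0, "ry": 0, "rz": 0}, {"dx": 30, "dy": 5, "dz": 0, "rx": 0, "ry": 0, "rz": 0}, {"dx": 0, "dy": 0, "dz": 0, "rx": 0, "ry": 0, "rz": 0}, {"dx": 0, "dy": 0, "dz": 0, "rx": 0, "ry": 0, "rz": 0}]'

```text
time: 37.15
tool_pos: [0.539, -0.399, 0.3048]
tool_rot: [0.751, -0.66, -0.003, 0.0]
force: [0.8, 0.1, 0.0]
finger_gap: 0.051
finger_force: 0.0
```

```bash
python3 - <<'E'
from h import *
o=st(); c=shot('wrist','w10'); A=cloud(c,True).reshape(-1,3); A=A[~np.isnan(A).any(1)]
s=np.array([.992,.128]); t=np.array([.128,-.992])
for n,x,y in(('s2',.5393,-.400),('s1',.446,-.412)):
    d=A[:,:2]-[x,y]; a,b=d@s,d@t
    # crossbar top of loop: z 207-214
    k=(abs(a)<.03)&(abs(b)<.02)&(A[:,2]>.2075)&(A[:,2]<.215); q=A[k]
    if len(q)>5: print(n,len(q),np.median(q,0).round(4),cv2.minAreaRect((q[:,:2]*1000).astype(np.float32)))
    k=(abs(a)<.012)&(abs(b)>.012)&(b<.055)&(b>-.024)&(A[:,2]>.195)&(A[:,2]<.207); q=A[k]
    if len(q)>5: print(n,'rod',len(q),q.mean(0).round(4),cv2.fitLine((q[:,:2]).astype(np.float32),cv2.DIST_HUBER,0,.01,.01).ravel())
go([.5393,-.400,.171],187.3)
cv2.imwrite('pics/w10c.png',cv2.resize(c['img'][150:420,130:430],(600,540)))
E
```

```text
{'time': 37.15, 'tool_pos': [0.539, -0.399, 0.3048], 'tool_rot': [0.7509, -0.6604, -0.0026, 0.0002], 'force': [0.7621, 0.1292, 0.0083], 'finger_gap': 0.051, 'finger_force': 0.0, 'q': [-0.348, 0.3216, 0.1235, -0.0015, -1.3777, 0.4764]}
[[0.128, -0.992, -0.004], [-0.992, -0.128, 0.003], [-0.004, 0.004, -1.0]]
s2 829 [ 0.5386 -0.4018  0.2119] ((538.4868774414062, -401.23907470703125), (39.525909423828125, 12.089815139770508), 7.142085552215576)
s2 rod 711 [ 0.5415 -0.4237  0.2032] [ 0.13903096 -0.990288    0.5422884  -0.42877638]
s1 724 [ 0.4465 -0.4138  0.2119] ((444.944580078125, -413.1572265625), (40.45038604736328, 12.817577362060547), 7.413322925567627)
s1 rod 626 [ 0.4487 -0.4362  0.203 ] [ 0.13255139 -0.9911761   0.4478521  -0.4289684 ]
shift before any turn [  2.   -0.3 134. ]
turn rotvec deg [0.2  0.21 0.07] shift in turned frame [1.50e+00 1.00e-01 1.34e+02]
```

View pics/w10c.png

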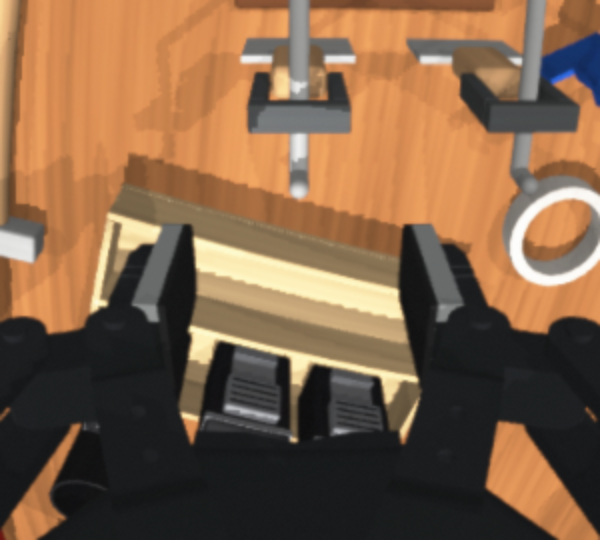

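The loop of grey scraper2 is at crop (300,105), on its rod and centred between the fingers. scraper1 is to its right at (520,100), and the blue look-alike is only just at the right edge. Descending.

play_rows --increments '[{"dx": 2, "dy": 1, "dz": 40, "rx": 0, "ry": 0, "rz": 0}, {"dx": 0, "dy": 0, "dz": 40, "rx": 0, "ry": 0, "rz": 0}, {"dx": 0, "dy": 0, "dz": 30, "rx": 0, "ry": 0, "rz": 0}, {"dx": 0, "dy": 0, "dz": 20, "rx": 0, "ry": 0, "rz": 0}, {"dx": 0, "dy": 0, "dz": 4, "rx": 0, "ry": 0, "rz": 0}, {"dx": 0, "dy": 0, "dz": 0, "rx": 0, "ry": 0, "rz": 0}, {"dx": 0, "dy": 0, "dz": 0, "rx": 0, "ry": 0, "rz": 0}]'

```text
time: 37.9
tool_pos: [0.5389, -0.4011, 0.1723]
tool_rot: [0.751, -0.66, -0.002, -0.0]
force: [0.5, 0.2, 0.2]
finger_gap: 0.0514
finger_force: 0.0
```

play_rows --increments '[{"dx": 0, "dy": 0, "dz": 0, "rx": 0, "ry": 0, "rz": 0}, {"dx": 0, "dy": 0, "dz": 0, "rx": 0, "ry": 0, "rz": 0}, {"dx": 0, "dy": 0, "dz": 0, "rx": 0, "ry": 0, "rz": 0}, {"dx": 0, "dy": 0, "dz": 0, "rx": 0, "ry": 0, "rz": 0}, {"dx": 0, "dy": 0, "dz": 0, "rx": 0, "ry": 0, "rz": 0}]' --hand 0 --newtons 60

```text
time: 38.4
tool_pos: [0.539, -0.4017, 0.1724]
tool_rot: [0.751, -0.661, -0.001, -0.0]
force: [1.1, 1.7, 6.2]
finger_gap: 0.0391
finger_force: 60.2
```

play_rows --increments '[{"dx": 0, "dy": 0, "dz": -12, "rx": 0, "ry": 0, "rz": 0}, {"dx": 0, "dy": 0, "dz": -12, "rx": 0, "ry": 0, "rz": 0}, {"dx": 0, "dy": 0, "dz": 0, "rx": 0, "ry": 0, "rz": 0}, {"dx": 0, "dy": 0, "dz": 0, "rx": 0, "ry": 0, "rz": 0}]'

```text
time: 38.8
tool_pos: [0.5381, -0.4013, 0.1947]
tool_rot: [0.751, -0.661, -0.003, -0.0]
force: [-0.6, 0.1, -1.4]
finger_gap: 0.0394
finger_force: 60.5
```

play_rows --increments '[{"dx": -10, "dy": 0, "dz": -1, "rx": 0, "ry": 0, "rz": 0}, {"dx": -15, "dy": 0, "dz": 0, "rx": 0, "ry": 0, "rz": 0}, {"dx": -15, "dy": 0, "dz": 0, "rx": 0, "ry": 0, "rz": 0}, {"dx": -20, "dy": 0, "dz": 0, "rx": 0, "ry": 0, "rz": 0}, {"dx": -20, "dy": 0, "dz": 0, "rx": 0, "ry": 0, "rz": 0}, {"dx": 0, "dy": 0, "dz": 0, "rx": 0, "ry": 0, "rz": 0}]'

```text
time: 39.4
tool_pos: [0.5275, -0.3189, 0.1961]
tool_rot: [0.751, -0.66, -0.003, -0.0]
force: [0.3, 0.2, -1.6]
finger_gap: 0.0391
finger_force: 60.4
```

```bash
python3 - <<'E'
from h import *
o=st(); c=shot('scene','s11'); d=shot('side','d11'); w=shot('wrist','w11'); p=tray('s11'); tray('d11')
cv2.imwrite('pics/v11.png',np.hstack([cv2.resize(d['img'][60:260,180:440],(400,300)),cv2.resize(w['img'],(400,300))]))
E
```

```text
{'time': 39.4, 'tool_pos': [0.5275, -0.3189, 0.1961], 'tool_rot': [0.7514, -0.6598, -0.0031, -0.0001], 'force': [0.3271, 0.2235, -1.5672], 'finger_gap': 0.0391, 'finger_force': 60.4373, 'q': [-0.2294, 0.2912, -0.1671, -0.0035, -1.1178, 0.3605]}
[[0.129, -0.992, -0.004], [-0.992, -0.129, 0.004], [-0.005, 0.004, -1.0]]
tray [ 0.5324 -0.1479 -0.1608] deg -9.2 n 850 resid 0.0024
ext [[-0.14, -0.09], [0.143, 0.159]]
tray [ 0.5337 -0.147  -0.1707] deg -9.8 n 792 resid 0.0029
ext [[-0.142, -0.09], [0.139, 0.16]]
```

View pics/v11.png

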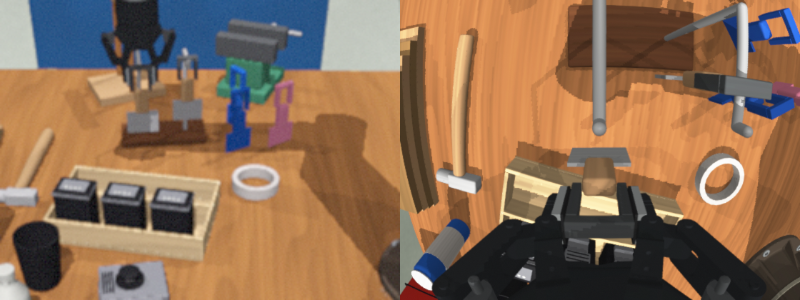

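Scraper2 is off its rod and held upright, and the tray is unmoved. I'll raise it and carry it over the narrow compartment, turn it there, then tilt to lay it in.

play_rows --increments '[{"dx": 0, "dy": 0, "dz": -30, "rx": 0, "ry": 0, "rz": 0}, {"dx": -10, "dy": 2, "dz": -34, "rx": 0, "ry": 0, "rz": 0}, {"dx": -34, "dy": 6, "dz": 0, "rx": 0, "ry": 0, "rz": 0}, {"dx": -34, "dy": 6, "dz": 0, "rx": 0, "ry": 0, "rz": 0}, {"dx": -34, "dy": 6, "dz": 0, "rx": 0, "ry": 0, "rz": 0}, {"dx": -22, "dy": 3, "dz": 0, "rx": 0, "ry": 0, "rz": 4}, {"dx": 0, "dy": 0, "dz": 0, "rx": 0, "ry": 0, "rz": 8}, {"dx": 0, "dy": 0, "dz": 0, "rx": 0, "ry": 0, "rz": 8}, {"dx": 0, "dy": 0, "dz": 0, "rx": 0, "ry": 0, "rz": 8}, {"dx": 0, "dy": 0, "dz": 0, "rx": 0, "ry": 0, "rz": 8}, {"dx": 0, "dy": 0, "dz": 0, "rx": 0, "ry": 0, "rz": 8}, {"dx": 0, "dy": 0, "dz": 0, "rx": 0, "ry": 0, "rz": 8}]'

```text
time: 40.75
tool_pos: [0.4884, -0.1926, 0.2603]
tool_rot: [-0.382, 0.924, 0.003, -0.002]
force: [-0.6, 0.5, -1.6]
finger_gap: 0.0392
finger_force: 60.9
```

play_rows --increments '[{"dx": 0, "dy": 0, "dz": 0, "rx": 0, "ry": 0, "rz": 8}, {"dx": 0, "dy": 0, "dz": 0, "rx": 0, "ry": 0, "rz": 8}, {"dx": 0, "dy": 0, "dz": 0, "rx": 0, "ry": 0, "rz": 8}, {"dx": 0, "dy": 0, "dz": 0, "rx": 0, "ry": 0, "rz": 8}, {"dx": 0, "dy": 0, "dz": 0, "rx": 0, "ry": 0, "rz": 8}, {"dx": 0, "dy": 0, "dz": 0, "rx": 0, "ry": 0, "rz": 8}, {"dx": 0, "dy": 0, "dz": 0, "rx": 0, "ry": 0, "rz": 7}, {"dx": 0, "dy": 0, "dz": 0, "rx": 0, "ry": 0, "rz": 0}, {"dx": 0, "dy": 0, "dz": 0, "rx": 0, "ry": 0, "rz": 0}]'

```text
time: 41.65
tool_pos: [0.4884, -0.1925, 0.2602]
tool_rot: [0.083, 0.997, 0.002, -0.003]
force: [-0.8, -0.6, -1.7]
finger_gap: 0.0394
finger_force: 60.9
```

```bash
python3 - <<'E'
from h import *
o=st(); c=shot('scene','s12'); d=shot('side','d12'); tray('s12'); tray('d12')
go([.4873,-.1886,.26],80.4)
E
```

```text
{'time': 41.65, 'tool_pos': [0.4884, -0.1925, 0.2602], 'tool_rot': [0.083, 0.9965, 0.0016, -0.0026], 'force': [-0.8445, -0.5641, -1.7254], 'finger_gap': 0.0394, 'finger_force': 60.9453, 'q': [-0.0042, 0.0956, -0.2646, -0.0039, -1.2156, -1.7315]}
[[-0.986, 0.166, -0.005], [0.165, 0.986, 0.004], [0.006, 0.003, -1.0]]
tray [ 0.532  -0.1478 -0.1589] deg -9.1 n 856 resid 0.0023
ext [[-0.14, -0.09], [0.144, 0.163]]
tray [ 0.5339 -0.1467 -0.1714] deg -9.8 n 758 resid 0.0027
ext [[-0.142, -0.09], [0.139, 0.161]]
shift before any turn [1.7 3.5 0.3]
turn rotvec deg [ 0.16 -0.31  0.03] shift in turned frame [1.7 3.5 0.3]
```

play_rows --increments '[{"dx": 2, "dy": 3.5, "dz": 0, "rx": 0, "ry": 5, "rz": 0}, {"dx": 0, "dy": 0, "dz": 0, "rx": 0, "ry": 7, "rz": 0}, {"dx": 0, "dy": 0, "dz": 0, "rx": 0, "ry": 7, "rz": 0}, {"dx": 0, "dy": 0, "dz": 0, "rx": 0, "ry": 7, "rz": 0}, {"dx": 0, "dy": 0, "dz": 0, "rx": 0, "ry": 7, "rz": 0}, {"dx": 0, "dy": 0, "dz": 0, "rx": 0, "ry": 7, "rz": 0}, {"dx": 0, "dy": 0, "dz": 0, "rx": 0, "ry": 7, "rz": 0}, {"dx": 0, "dy": 0, "dz": 0, "rx": 0, "ry": 5, "rz": 0}, {"dx": 0, "dy": 0, "dz": 0, "rx": 0, "ry": 3, "rz": 0}, {"dx": 0, "dy": 0, "dz": 0, "rx": 0, "ry": 0, "rz": 0}, {"dx": 0, "dy": 0, "dz": 0, "rx": 0, "ry": 0, "rz": 0}]'

```text
time: 42.85
tool_pos: [0.4874, -0.1886, 0.2597]
tool_rot: [0.074, 0.883, 0.041, -0.462]
force: [-0.2, 0.2, -1.2]
finger_gap: 0.0392
finger_force: 61.0
```

```bash
python3 - <<'E'
from h import *
o=st(); w=shot('wrist','w13'); d=shot('side','d13')
z=R.from_quat(o['tool_rot']).as_matrix()[:,2]; e=np.array(o['tool_pos'])+.102*z
p=np.array([.5328,-.1476,-.1675]); q=e[:2]-p[:2]; C,S=np.cos(p[2]),np.sin(p[2]); print('edge',e.round(4),'in tray',(q[0]*C+q[1]*S).round(4),(-q[0]*S+q[1]*C).round(4))
go([*o['tool_pos'][:2],.08])
cv2.imwrite('pics/v13.png',np.hstack([cv2.resize(d['img'][100:300,160:420],(400,300)),cv2.resize(w['img'],(400,300))]))
E
```

```text
{'time': 42.85, 'tool_pos': [0.4874, -0.1886, 0.2597], 'tool_rot': [0.0739, 0.883, 0.0406, -0.4618], 'force': [-0.1816, 0.2152, -1.1908], 'finger_gap': 0.0392, 'finger_force': 61.0273, 'q': [-0.0629, 0.6853, 0.3024, -0.1061, -2.1466, -1.6865]}
[[-0.563, 0.168, -0.809], [0.093, 0.986, 0.14], [0.821, 0.003, -0.57]]
edge [ 0.4049 -0.1743  0.2015] in tray -0.1217 -0.0477
shift before any turn [-148.8   -0.6  103.5]
```

View pics/v13.png

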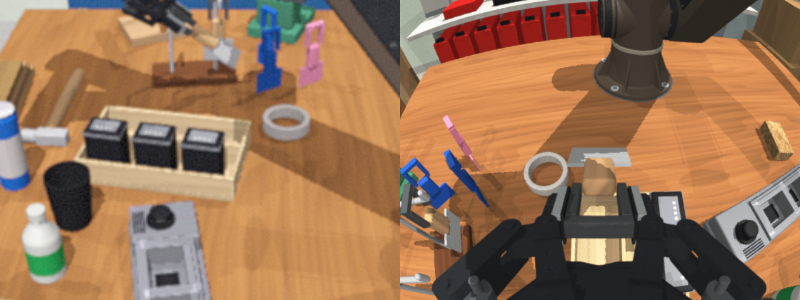

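play_rows --increments '[{"dx": -20, "dy": 0, "dz": 14, "rx": 0, "ry": 0, "rz": 0}, {"dx": -33, "dy": 0, "dz": 23, "rx": 0, "ry": 0, "rz": 0}, {"dx": -33, "dy": 0, "dz": 23, "rx": 0, "ry": 0, "rz": 0}, {"dx": -30, "dy": 0, "dz": 21, "rx": 0, "ry": 0, "rz": 0}, {"dx": -20, "dy": 0, "dz": 14, "rx": 0, "ry": 0, "rz": 0}, {"dx": -10, "dy": 0, "dz": 7, "rx": 0, "ry": 0, "rz": 0}, {"dx": 0, "dy": 0, "dz": 0, "rx": 0, "ry": 0, "rz": 0}, {"dx": 0, "dy": 0, "dz": 0, "rx": 0, "ry": 0, "rz": 0}]'

```text
time: 43.75
tool_pos: [0.4871, -0.1881, 0.0839]
tool_rot: [0.074, 0.883, 0.04, -0.461]
force: [0.4, -0.0, -1.3]
finger_gap: 0.0393
finger_force: 61.0
```

```bash
python3 - <<'E'
from h import *
o=st()
z=R.from_quat(o['tool_rot']).as_matrix()[:,2]; e=np.array(o['tool_pos'])+.102*z
p=np.array([.5328,-.1476,-.1675]); q=e[:2]-p[:2]; C,S=np.cos(p[2]),np.sin(p[2]); print('edge',e.round(4),'in tray',(q[0]*C+q[1]*S).round(4),(-q[0]*S+q[1]*C).round(4))
E
```

```text
{'time': 43.75, 'tool_pos': [0.4871, -0.1881, 0.0839], 'tool_rot': [0.0741, 0.8833, 0.0402, -0.4612], 'force': [0.4335, -0.0421, -1.3357], 'finger_gap': 0.0393, 'finger_force': 61.0101, 'q': [-0.0618, 0.8441, 0.1755, -0.0933, -1.8609, -1.6567]}
[[-0.564, 0.168, -0.809], [0.094, 0.986, 0.139], [0.821, 0.003, -0.571]]
edge [ 0.4046 -0.1739  0.0256] in tray -0.122 -0.0473
```

play_rows --increments '[{"dx": -8, "dy": 0, "dz": 6, "rx": 0, "ry": 0, "rz": 0}, {"dx": -4, "dy": 0, "dz": 3, "rx": 0, "ry": 0, "rz": 0}, {"dx": -2, "dy": 0, "dz": 1, "rx": 0, "ry": 0, "rz": 0}, {"dx": 0, "dy": 0, "dz": 0, "rx": 0, "ry": 0, "rz": 0}, {"dx": 0, "dy": 0, "dz": 0, "rx": 0, "ry": 0, "rz": 0}]'

```text
time: 44.25
tool_pos: [0.486, -0.1876, 0.0654]
tool_rot: [0.074, 0.883, 0.041, -0.463]
force: [0.5, 0.5, 0.7]
finger_gap: 0.0392
finger_force: 61.2
```

play_rows --increments '[{"dx": 0, "dy": 0, "dz": 0, "rx": 0, "ry": 0, "rz": 0}, {"dx": 0, "dy": 0, "dz": 0, "rx": 0, "ry": 0, "rz": 0}, {"dx": 0, "dy": 0, "dz": 0, "rx": 0, "ry": 0, "rz": 0}, {"dx": 0, "dy": 0, "dz": 0, "rx": 0, "ry": 0, "rz": 0}, {"dx": 0, "dy": 0, "dz": 0, "rx": 0, "ry": 0, "rz": 0}, {"dx": 20, "dy": 0, "dz": -14, "rx": 0, "ry": 0, "rz": 0}, {"dx": 33, "dy": 0, "dz": -23, "rx": 0, "ry": 0, "rz": 0}, {"dx": 33, "dy": 0, "dz": -23, "rx": 0, "ry": 0, "rz": 0}, {"dx": 33, "dy": 0, "dz": -23, "rx": 0, "ry": 0, "rz": 0}, {"dx": 33, "dy": 0, "dz": -23, "rx": 0, "ry": 0, "rz": 0}, {"dx": 0, "dy": 0, "dz": 0, "rx": 0, "ry": 0, "rz": 0}]' --hand 0.6

```text
time: 45.35
tool_pos: [0.4881, -0.1892, 0.2558]
tool_rot: [0.074, 0.885, 0.04, -0.458]
force: [0.7, 0.1, -0.2]
finger_gap: 0.0512
finger_force: 0.0
```

```bash
python3 - <<'E'
from h import *
o=st(); s=shot('scene','s14'); d=shot('side','d14'); w=shot('wrist','w14'); tray('s14'); tray('d14')
cv2.imwrite('pics/v14.png',np.hstack([cv2.resize(s['img'][170:350,180:420],(400,300)),cv2.resize(w['img'],(400,300))]))
E
```

```text
{'time': 45.35, 'tool_pos': [0.4881, -0.1892, 0.2558], 'tool_rot': [0.0743, 0.885, 0.0395, -0.458], 'force': [0.6705, 0.0566, -0.1713], 'finger_gap': 0.0512, 'finger_force': 0.0, 'q': [-0.0628, 0.6844, 0.2969, -0.1033, -2.1334, -1.6857]}
[[-0.569, 0.168, -0.805], [0.095, 0.986, 0.138], [0.816, 0.002, -0.577]]
tray [ 0.532  -0.148  -0.1592] deg -9.1 n 832 resid 0.0024
ext [[-0.139, -0.09], [0.143, 0.163]]
tray [ 0.5334 -0.147  -0.1719] deg -9.9 n 769 resid 0.0029
ext [[-0.141, -0.088], [0.139, 0.163]]
```

View pics/v14.png

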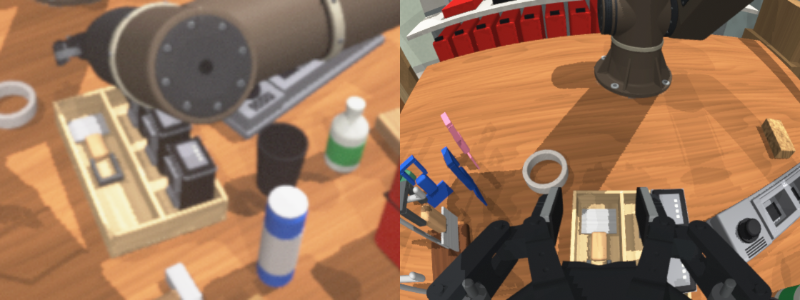

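Scraper2 lies flat in the narrow compartment, at left-half crop (98,150), and the packs are still standing. Going for scraper1.

play_rows --increments '[{"dx": 20, "dy": 0, "dz": -14, "rx": 0, "ry": -4, "rz": 0}, {"dx": 20, "dy": 0, "dz": -14, "rx": 0, "ry": -7, "rz": 0}, {"dx": 0, "dy": 0, "dz": 0, "rx": 0, "ry": -7, "rz": 0}, {"dx": 0, "dy": 0, "dz": 0, "rx": 0, "ry": -7, "rz": 0}, {"dx": 0, "dy": 0, "dz": 0, "rx": 0, "ry": -7, "rz": 0}, {"dx": 0, "dy": 0, "dz": 0, "rx": 0, "ry": -7, "rz": 0}, {"dx": 0, "dy": 0, "dz": 0, "rx": 0, "ry": -7, "rz": 0}, {"dx": 0, "dy": 0, "dz": 0, "rx": 0, "ry": -6, "rz": 0}, {"dx": 0, "dy": 0, "dz": 0, "rx": 0, "ry": -3, "rz": 0}, {"dx": 0, "dy": 0, "dz": 0, "rx": 0, "ry": 0, "rz": -8}, {"dx": 0, "dy": 0, "dz": 0, "rx": 0, "ry": 0, "rz": -8}, {"dx": 0, "dy": 0, "dz": 0, "rx": 0, "ry": 0, "rz": -8}]'

```text
time: 46.7
tool_pos: [0.4844, -0.1881, 0.2979]
tool_rot: [-0.127, 0.992, 0.002, -0.003]
force: [0.3, -0.5, -0.7]
finger_gap: 0.0512
finger_force: 0.0
```

play_rows --increments '[{"dx": 0, "dy": 0, "dz": 0, "rx": 0, "ry": 0, "rz": -8}, {"dx": 0, "dy": 0, "dz": 0, "rx": 0, "ry": 0, "rz": -8}, {"dx": 0, "dy": 0, "dz": 0, "rx": 0, "ry": 0, "rz": -8}, {"dx": 0, "dy": 0, "dz": 0, "rx": 0, "ry": 0, "rz": -8}, {"dx": 0, "dy": 0, "dz": 0, "rx": 0, "ry": 0, "rz": -8}, {"dx": 0, "dy": 0, "dz": 0, "rx": 0, "ry": 0, "rz": -8}, {"dx": 0, "dy": 0, "dz": 0, "rx": 0, "ry": 0, "rz": -8}, {"dx": 0, "dy": 0, "dz": 0, "rx": 0, "ry": 0, "rz": -8}, {"dx": 0, "dy": 0, "dz": 0, "rx": 0, "ry": 0, "rz": -8}, {"dx": 0, "dy": 0, "dz": 0, "rx": 0, "ry": 0, "rz": -8}, {"dx": 0, "dy": 0, "dz": 0, "rx": 0, "ry": 0, "rz": -3}, {"dx": 0, "dy": 0, "dz": 0, "rx": 0, "ry": 0, "rz": 0}]'

```text
time: 47.9
tool_pos: [0.4847, -0.1881, 0.2977]
tool_rot: [0.751, -0.66, -0.004, 0.001]
force: [0.1, -0.1, -0.8]
finger_gap: 0.0513
finger_force: 0.0
```

```bash
python3 - <<'E'
from h import *
o=st(); go([.4450,-.4132,.305],187.2)
E
```

```text
{'time': 47.9, 'tool_pos': [0.4847, -0.1881, 0.2977], 'tool_rot': [0.7508, -0.6605, -0.0041, 0.001], 'force': [0.0982, -0.1328, -0.7777], 'finger_gap': 0.0513, 'finger_force': 0.0, 'q': [0.0044, 0.0683, -0.2097, -0.0042, -1.3002, 0.1245]}
[[0.127, -0.992, -0.007], [-0.992, -0.128, 0.004], [-0.005, 0.007, -1.0]]
shift before any turn [218.1  68.1  -7.9]
turn rotvec deg [0.4  0.28 0.12] shift in turned frame [218.3  67.6  -7.3]
```

play_rows --increments '[{"dx": 43, "dy": 13, "dz": -8, "rx": 0.4, "ry": 0.3, "rz": 0}, {"dx": 44, "dy": 14, "dz": 0, "rx": 0, "ry": 0, "rz": 0}, {"dx": 44, "dy": 14, "dz": 0, "rx": 0, "ry": 0, "rz": 0}, {"dx": 44, "dy": 14, "dz": 0, "rx": 0, "ry": 0, "rz": 0}, {"dx": 43, "dy": 13, "dz": 0, "rx": 0, "ry": 0, "rz": 0}, {"dx": 0, "dy": 0, "dz": 0, "rx": 0, "ry": 0, "rz": 0}, {"dx": 0, "dy": 0, "dz": 0, "rx": 0, "ry": 0, "rz": 0}]'

```text
time: 48.6
tool_pos: [0.4446, -0.414, 0.3053]
tool_rot: [0.749, -0.662, -0.0, -0.0]
force: [1.1, 0.9, -0.4]
finger_gap: 0.051
finger_force: 0.0
```

```bash
python3 - <<'E'
from h import *
o=st(); c=shot('wrist','w15'); A=cloud(c,True).reshape(-1,3); A=A[~np.isnan(A).any(1)]
k=(np.hypot(A[:,0]-.445,A[:,1]+.4132)<.03)&(A[:,2]>.2075)&(A[:,2]<.215); q=A[k]
rc=cv2.minAreaRect((q[:,:2]*1000).astype(np.float32)); print(len(q),np.median(q,0).round(4),rc)
go([rc[0][0]/1e3,rc[0][1]/1e3,.171],187.2)
E
```

```text
{'time': 48.6, 'tool_pos': [0.4446, -0.414, 0.3053], 'tool_rot': [0.7493, -0.6623, -0.0001, -0.0004], 'force': [1.0904, 0.8917, -0.3674], 'finger_gap': 0.051, 'finger_force': 0.0, 'q': [-0.4291, 0.2107, -0.025, -0.0009, -1.3351, 0.5524]}
[[0.123, -0.992, 0.0], [-0.992, -0.123, 0.001], [-0.001, -0.0, -1.0]]
858 [ 0.4441 -0.4135  0.2119] ((442.7547912597656, -401.9139709472656), (39.634521484375, 35.077213287353516), 7.398530006408691)
shift before any turn [-11.3   1.  134.9]
turn rotvec deg [-0.07  0.02 -0.04] shift in turned frame [-11.4   0.8 134.9]
```

play_rows --increments '[{"dx": -0.5, "dy": 0, "dz": 40, "rx": 0, "ry": 0, "rz": 0}, {"dx": 0, "dy": 0, "dz": 40, "rx": 0, "ry": 0, "rz": 0}, {"dx": 0, "dy": 0, "dz": 30, "rx": 0, "ry": 0, "rz": 0}, {"dx": 0, "dy": 0, "dz": 20, "rx": 0, "ry": 0, "rz": 0}, {"dx": 0, "dy": 0, "dz": 4, "rx": 0, "ry": 0, "rz": 0}, {"dx": 0, "dy": 0, "dz": 0, "rx": 0, "ry": 0, "rz": 0}, {"dx": 0, "dy": 0, "dz": 0, "rx": 0, "ry": 0, "rz": 0}]'

```text
time: 49.35
tool_pos: [0.4467, -0.4127, 0.1746]
tool_rot: [0.751, -0.66, 0.002, -0.001]
force: [0.7, -0.9, -0.2]
finger_gap: 0.0514
finger_force: 0.0
```

play_rows --increments '[{"dx": 0, "dy": 0, "dz": 0, "rx": 0, "ry": 0, "rz": 0}, {"dx": 0, "dy": 0, "dz": 0, "rx": 0, "ry": 0, "rz": 0}, {"dx": 0, "dy": 0, "dz": 0, "rx": 0, "ry": 0, "rz": 0}, {"dx": 0, "dy": 0, "dz": 0, "rx": 0, "ry": 0, "rz": 0}, {"dx": 0, "dy": 0, "dz": 0, "rx": 0, "ry": 0, "rz": 0}]' --hand 0 --newtons 60

```text
time: 49.85
tool_pos: [0.4464, -0.4132, 0.1748]
tool_rot: [0.751, -0.661, 0.003, -0.001]
force: [-0.9, 2.2, 6.9]
finger_gap: 0.0389
finger_force: 60.1
```

play_rows --increments '[{"dx": 0, "dy": 0, "dz": -12, "rx": 0, "ry": 0, "rz": 0}, {"dx": 0, "dy": 0, "dz": -13, "rx": 0, "ry": 0, "rz": 0}, {"dx": 0, "dy": 0, "dz": 0, "rx": 0, "ry": 0, "rz": 0}, {"dx": 0, "dy": 0, "dz": 0, "rx": 0, "ry": 0, "rz": 0}]'

```text
time: 50.25
tool_pos: [0.4459, -0.4127, 0.1986]
tool_rot: [0.751, -0.661, 0.002, -0.001]
force: [-0.3, 1.0, -2.4]
finger_gap: 0.0392
finger_force: 60.3
```

play_rows --increments '[{"dx": -10, "dy": 0, "dz": 0, "rx": 0, "ry": 0, "rz": 0}, {"dx": -15, "dy": 0, "dz": 0, "rx": 0, "ry": 0, "rz": 0}, {"dx": -15, "dy": 0, "dz": 0, "rx": 0, "ry": 0, "rz": 0}, {"dx": -20, "dy": 0, "dz": 0, "rx": 0, "ry": 0, "rz": 0}, {"dx": -20, "dy": 0, "dz": 0, "rx": 0, "ry": 0, "rz": 0}, {"dx": 0, "dy": 0, "dz": -30, "rx": 0, "ry": 0, "rz": 0}, {"dx": 0, "dy": 0, "dz": -34, "rx": 0, "ry": 0, "rz": 0}, {"dx": 0, "dy": 0, "dz": 0, "rx": 0, "ry": 0, "rz": 0}]'

```text
time: 51.05
tool_pos: [0.4372, -0.3333, 0.267]
tool_rot: [0.751, -0.66, 0.005, -0.002]
force: [0.7, 0.1, -1.0]
finger_gap: 0.0394
finger_force: 60.9
```

```bash
python3 - <<'E'
from h import *
o=st(); c=shot('scene','s16'); d=shot('side','d16'); tray('s16'); tray('d16')
go([.5751,-.2034,.262],187.2)
A=np.r_[cloud(c).reshape(-1,3),cloud(d).reshape(-1,3)]; k=(np.hypot(A[:,0]-.4459,A[:,1]+.41)<.03)&(A[:,2]>.09)&(A[:,2]<.18); print('left at hook',k.sum())
k=(np.hypot(A[:,0]-o['tool_pos'][0],A[:,1]-o['tool_pos'][1])<.035)&(A[:,2]>.13)&(A[:,2]<.25); print('in hand',k.sum(),np.nanmin(A[k][:,2]) if k.sum() else '')
E
```

```text
{'time': 51.05, 'tool_pos': [0.4372, -0.3333, 0.267], 'tool_rot': [0.7513, -0.66, 0.0052, -0.0016], 'force': [0.7344, 0.1228, -0.9884], 'finger_gap': 0.0394, 'finger_force': 60.8945, 'q': [-0.2939, 0.1238, -0.2189, 0.0016, -1.2173, 0.4225]}
[[0.129, -0.992, 0.01], [-0.992, -0.129, -0.005], [0.006, -0.009, -1.0]]
tray [ 0.5321 -0.1478 -0.161 ] deg -9.2 n 844 resid 0.0023
ext [[-0.14, -0.09], [0.143, 0.158]]
tray [ 0.5334 -0.1472 -0.1712] deg -9.8 n 786 resid 0.0028
ext [[-0.141, -0.088], [0.139, 0.163]]
shift before any turn [-110.  -154.9    1.2]
turn rotvec deg [-0.27 -0.08  0.14] shift in turned frame [-110.4 -154.7    0.6]
left at hook 0
in hand 715 0.15656590303971707
```

play_rows --increments '[{"dx": -22, "dy": -31, "dz": 0, "rx": 0, "ry": 0, "rz": 0}, {"dx": -22, "dy": -31, "dz": 0, "rx": 0, "ry": 0, "rz": 0}, {"dx": -22, "dy": -31, "dz": 0, "rx": 0, "ry": 0, "rz": 0}, {"dx": -22, "dy": -31, "dz": 0, "rx": 0, "ry": 0, "rz": 0}, {"dx": -22, "dy": -31, "dz": 0, "rx": 0, "ry": 0, "rz": 4}, {"dx": 0, "dy": 0, "dz": 0, "rx": 0, "ry": 0, "rz": 8}, {"dx": 0, "dy": 0, "dz": 0, "rx": 0, "ry": 0, "rz": 8}, {"dx": 0, "dy": 0, "dz": 0, "rx": 0, "ry": 0, "rz": 8}, {"dx": 0, "dy": 0, "dz": 0, "rx": 0, "ry": 0, "rz": 8}, {"dx": 0, "dy": 0, "dz": 0, "rx": 0, "ry": 0, "rz": 8}, {"dx": 0, "dy": 0, "dz": 0, "rx": 0, "ry": 0, "rz": 8}, {"dx": 0, "dy": 0, "dz": 0, "rx": 0, "ry": 0, "rz": 8}]'

```text
time: 52.35
tool_pos: [0.5741, -0.2038, 0.2605]
tool_rot: [-0.317, 0.948, 0.0, 0.0]
force: [-1.0, 0.3, -0.7]
finger_gap: 0.0395
finger_force: 61.1
```

play_rows --increments '[{"dx": 0, "dy": 0, "dz": 0, "rx": 0, "ry": 0, "rz": 8}, {"dx": 0, "dy": 0, "dz": 0, "rx": 0, "ry": 0, "rz": 8}, {"dx": 0, "dy": 0, "dz": 0, "rx": 0, "ry": 0, "rz": 8}, {"dx": 0, "dy": 0, "dz": 0, "rx": 0, "ry": 0, "rz": 8}, {"dx": 0, "dy": 0, "dz": 0, "rx": 0, "ry": 0, "rz": 8}, {"dx": 0, "dy": 0, "dz": 0, "rx": 0, "ry": 0, "rz": 7}, {"dx": 0, "dy": 0, "dz": 0, "rx": 0, "ry": 0, "rz": 0}, {"dx": 0, "dy": 0, "dz": 0, "rx": 0, "ry": 0, "rz": 0}]'

```text
time: 53.15
tool_pos: [0.5746, -0.2041, 0.2612]
tool_rot: [0.083, 0.997, -0.0, 0.001]
force: [0.5, 0.0, -1.7]
finger_gap: 0.0392
finger_force: 61.1
```

```bash
python3 - <<'E'
from h import *
o=st(); go([.5751,-.2034,.262],80.4)
E
```

```text
{'time': 53.15, 'tool_pos': [0.5746, -0.2041, 0.2612], 'tool_rot': [0.0827, 0.9966, -0.0001, 0.0006], 'force': [0.4937, 0.0333, -1.6962], 'finger_gap': 0.0392, 'finger_force': 61.063, 'q': [-0.0212, 0.2341, -0.0944, 0.0003, -1.2413, -1.7153]}
[[-0.986, 0.165, 0.001], [0.165, 0.986, -0.0], [-0.001, -0.0, -1.0]]
shift before any turn [-0.4  0.8 -0.8]
turn rotvec deg [-0.01  0.07  0.11] shift in turned frame [-0.4  0.8 -0.8]
```

play_rows --increments '[{"dx": 0, "dy": 1, "dz": 0, "rx": 0, "ry": 5, "rz": 0}, {"dx": 0, "dy": 0, "dz": 0, "rx": 0, "ry": 7, "rz": 0}, {"dx": 0, "dy": 0, "dz": 0, "rx": 0, "ry": 7, "rz": 0}, {"dx": 0, "dy": 0, "dz": 0, "rx": 0, "ry": 7, "rz": 0}, {"dx": 0, "dy": 0, "dz": 0, "rx": 0, "ry": 7, "rz": 0}, {"dx": 0, "dy": 0, "dz": 0, "rx": 0, "ry": 7, "rz": 0}, {"dx": 0, "dy": 0, "dz": 0, "rx": 0, "ry": 7, "rz": 0}, {"dx": 0, "dy": 0, "dz": 0, "rx": 0, "ry": 5, "rz": 0}, {"dx": 0, "dy": 0, "dz": 0, "rx": 0, "ry": 3, "rz": 0}, {"dx": 0, "dy": 0, "dz": 0, "rx": 0, "ry": 0, "rz": 0}, {"dx": 0, "dy": 0, "dz": 0, "rx": 0, "ry": 0, "rz": 0}]'

```text
time: 54.25
tool_pos: [0.5756, -0.2035, 0.2613]
tool_rot: [0.074, 0.885, 0.039, -0.458]
force: [0.1, -0.3, -1.4]
finger_gap: 0.0395
finger_force: 61.1
```

```bash
cat >> h.py <<'E'
def edge(L=.105):
    o=st(); z=R.from_quat(o['tool_rot']).as_matrix()[:,2]; e=np.array(o['tool_pos'])+L*z
    p=np.array([.5328,-.1476,-.1675]); q=e[:2]-p[:2]; C,S=np.cos(p[2]),np.sin(p[2]); print('edge',e.round(4),'in tray',(q[0]*C+q[1]*S).round(4),(-q[0]*S+q[1]*C).round(4))
E
python3 -c "
from h import *
edge()"
```

```text
{'time': 54.25, 'tool_pos': [0.5756, -0.2035, 0.2613], 'tool_rot': [0.0745, 0.8847, 0.0391, -0.4585], 'force': [0.0989, -0.3099, -1.4477], 'finger_gap': 0.0395, 'finger_force': 61.1172, 'q': [-0.0724, 0.8348, 0.6027, -0.1049, -2.2901, -1.6948]}
[[-0.568, 0.168, -0.805], [0.096, 0.986, 0.137], [0.817, 0.001, -0.577]]
edge [ 0.491  -0.1891  0.2007] in tray -0.0343 -0.0479
```

play_rows --increments '[{"dx": -20, "dy": 0, "dz": 14, "rx": 0, "ry": 0, "rz": 0}, {"dx": -33, "dy": 0, "dz": 23, "rx": 0, "ry": 0, "rz": 0}, {"dx": -33, "dy": 0, "dz": 23, "rx": 0, "ry": 0, "rz": 0}, {"dx": -30, "dy": 0, "dz": 21, "rx": 0, "ry": 0, "rz": 0}, {"dx": -18, "dy": 0, "dz": 13, "rx": 0, "ry": 0, "rz": 0}, {"dx": 0, "dy": 0, "dz": 0, "rx": 0, "ry": 0, "rz": 0}, {"dx": 0, "dy": 0, "dz": 0, "rx": 0, "ry": 0, "rz": 0}]'

```text
time: 54.95
tool_pos: [0.5762, -0.2039, 0.1004]
tool_rot: [0.075, 0.885, 0.039, -0.458]
force: [0.0, -0.5, -0.4]
finger_gap: 0.0391
finger_force: 61.1
```

```bash
python3 -c "
from h import *
edge()"
```

```text
{'time': 54.95, 'tool_pos': [0.5762, -0.2039, 0.1004], 'tool_rot': [0.0748, 0.8852, 0.0386, -0.4576], 'force': [0.027, -0.484, -0.4482], 'finger_gap': 0.0391, 'finger_force': 61.0944, 'q': [-0.0722, 0.9527, 0.4674, -0.0878, -2.036, -1.6662]}
[[-0.57, 0.168, -0.804], [0.097, 0.986, 0.137], [0.816, -0.0, -0.578]]
edge [ 0.4917 -0.1896  0.0397] in tray -0.0335 -0.0482
```

play_rows --increments '[{"dx": -7, "dy": 0, "dz": 5, "rx": 0, "ry": 0, "rz": 0}, {"dx": -4, "dy": 0, "dz": 3, "rx": 0, "ry": 0, "rz": 0}, {"dx": -2, "dy": 0, "dz": 1, "rx": 0, "ry": 0, "rz": 0}, {"dx": 0, "dy": 0, "dz": 0, "rx": 0, "ry": 0, "rz": 0}, {"dx": 0, "dy": 0, "dz": 0, "rx": 0, "ry": 0, "rz": 0}]'

```text
time: 55.45
tool_pos: [0.5759, -0.2036, 0.0834]
tool_rot: [0.075, 0.885, 0.039, -0.459]
force: [1.9, 1.2, 2.1]
finger_gap: 0.039
finger_force: 61.2
```

play_rows --increments '[{"dx": 0, "dy": 0, "dz": 0, "rx": 0, "ry": 0, "rz": 0}, {"dx": 0, "dy": 0, "dz": 0, "rx": 0, "ry": 0, "rz": 0}, {"dx": 0, "dy": 0, "dz": 0, "rx": 0, "ry": 0, "rz": 0}, {"dx": 0, "dy": 0, "dz": 0, "rx": 0, "ry": 0, "rz": 0}, {"dx": 0, "dy": 0, "dz": 0, "rx": 0, "ry": 0, "rz": 0}, {"dx": 20, "dy": 0, "dz": -14, "rx": 0, "ry": 0, "rz": 0}, {"dx": 33, "dy": 0, "dz": -23, "rx": 0, "ry": 0, "rz": 0}, {"dx": 33, "dy": 0, "dz": -23, "rx": 0, "ry": 0, "rz": 0}, {"dx": 33, "dy": 0, "dz": -23, "rx": 0, "ry": 0, "rz": 0}, {"dx": 33, "dy": 0, "dz": -23, "rx": 0, "ry": 0, "rz": 0}, {"dx": 0, "dy": 0, "dz": 0, "rx": 0, "ry": 0, "rz": 0}]' --hand 0.6

```text
time: 56.55
tool_pos: [0.576, -0.2043, 0.2745]
tool_rot: [0.075, 0.887, 0.038, -0.454]
force: [-0.3, -0.3, 0.7]
finger_gap: 0.0512
finger_force: 0.0
```

play_rows --increments '[{"dx": 0, "dy": 0, "dz": 0, "rx": 0, "ry": -7, "rz": 0}, {"dx": 0, "dy": 0, "dz": 0, "rx": 0, "ry": -7, "rz": 0}, {"dx": 0, "dy": 0, "dz": 0, "rx": 0, "ry": -7, "rz": 0}, {"dx": 0, "dy": 0, "dz": 0, "rx": 0, "ry": -7, "rz": 0}, {"dx": 0, "dy": 0, "dz": 0, "rx": 0, "ry": -7, "rz": 0}, {"dx": 0, "dy": 0, "dz": 0, "rx": 0, "ry": -7, "rz": 0}, {"dx": 0, "dy": 0, "dz": 0, "rx": 0, "ry": -7, "rz": 0}, {"dx": 0, "dy": 0, "dz": 0, "rx": 0, "ry": -6, "rz": 0}, {"dx": 30, "dy": 0, "dz": -30, "rx": 0, "ry": 0, "rz": 0}, {"dx": 40, "dy": 0, "dz": -20, "rx": 0, "ry": 0, "rz": 0}, {"dx": 40, "dy": 0, "dz": 0, "rx": 0, "ry": 0, "rz": 0}, {"dx": 0, "dy": 0, "dz": 0, "rx": 0, "ry": 0, "rz": 0}]'

```text
time: 57.75
tool_pos: [0.4627, -0.1845, 0.3199]
tool_rot: [0.085, 0.996, 0.0, 0.003]
force: [0.8, -0.5, -0.0]
finger_gap: 0.051
finger_force: 0.0
```

```bash
python3 - <<'E'
from h import *
o=st(); s=shot('scene','s17'); d=shot('side','d17'); tray('s17'); tray('d17')
cv2.imwrite('pics/v17.png',np.hstack([cv2.resize(s['img'][180:360,170:430],(400,300)),cv2.resize(d['img'][140:290,130:350],(400,300))]))
A=np.r_[cloud(s).reshape(-1,3),cloud(d).reshape(-1,3)]; p=np.array([.5328,-.1476,-.1675]); C,S=np.cos(p[2]),np.sin(p[2]); q=A[:,:2]-p[:2]; x=q[:,0]*C+q[:,1]*S; y=-q[:,0]*S+q[:,1]*C
k=(abs(x)<.132)&(y>-.082)&(y<-.014)&(A[:,2]<.15); 
for a in range(-130,130,26):
    m=k&(x>a/1e3)&(x<(a+26)/1e3); print(a,m.sum(),np.nanpercentile(A[m][:,2],[5,50,98]).round(3))
E
```

```text
{'time': 57.75, 'tool_pos': [0.4627, -0.1845, 0.3199], 'tool_rot': [0.0846, 0.9964, 0.0003, 0.0033], 'force': [0.7579, -0.5059, -0.0195], 'finger_gap': 0.051, 'finger_force': 0.0, 'q': [0.0159, 0.0102, -0.2232, 0.0001, -1.3307, -1.7562]}
[[-0.986, 0.169, 0.007], [0.169, 0.986, 0.0], [-0.007, 0.001, -1.0]]
tray [ 0.5322 -0.1479 -0.1601] deg -9.2 n 859 resid 0.0027
ext [[-0.139, -0.09], [0.143, 0.163]]
tray [ 0.5334 -0.1472 -0.1715] deg -9.8 n 803 resid 0.003
ext [[-0.141, -0.089], [0.139, 0.164]]
-130 176 [0.009 0.02  0.046]
-104 226 [0.007 0.019 0.046]
-78 212 [0.004 0.018 0.049]
-52 90 [0.009 0.024 0.05 ]
-26 279 [0.03  0.033 0.045]
0 299 [0.005 0.029 0.046]
26 249 [0.004 0.027 0.046]
52 270 [0.004 0.014 0.042]
78 274 [0.004 0.011 0.047]
104 87 [0.007 0.019 0.05 ]
```

View pics/v17.png

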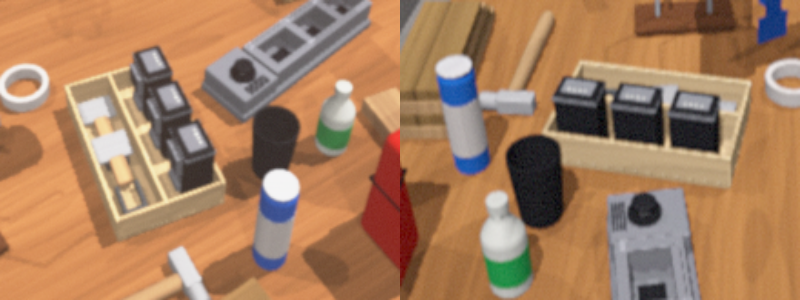

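The picture shows three packs upright in the wide compartment and both scrapers low in the narrow one. The tray is flat, the mug and bottles are upright, and the arm is clear. Handing in.

```bash
python3 -c "
from rig import job_done
print(job_done())"
```

```text
the job is handed in; nothing more can be done
None
```

The job is handed in. The charger key got its half-press, a hold of over a second, then a full press and release. All three packs stand in the tray's wide compartment and both scrapers lie in the narrow one. The tray is flat, and the glue bottle and mug are upright.

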